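Clear the transfer bench: cultures, wash-up and forceps

ROBOT

A 6-joint arm with a two-finger parallel gripper is mounted at the origin on the work surface. World frame = base frame: x ahead of the robot, y to its left, z up, the work surface at z = 0. Lengths are in m, angles in rad, forces in N, time in s.
With the tool pointing down it reaches from about 0.325 to 0.925 m from the base axis. Payload 3.1 kg.
Tool frame: the origin (TCP) lies midway between the tips of the shut fingers; the grasp point (between the pads) lies 19 mm behind it (grip_point_offset is the distance from the TCP to the grasp point, in m); y points along the fingers, z is the direction in which the jaws open and shut, and the axes are right-handed (so a half turn about y gives the same grasp; the last joint's range is limited). The gripper opens to 85 mm and grips with 20 to 120 N. Pads are 22 mm wide; open, the fingers measure 114 mm over their backs; the gripper's body (76 mm by 85 mm) begins 54 mm behind the grasp point. The pads swing forward as they close: fully open they stand 13 mm farther back than shut.
Start: joints at [-1.356, 0.217, 1.613, -0, 1.311, -0.112], TCP at [0.201, -0.592, 0.231] pointing down, gripper open.
Joint ranges: [-2.75, 2.75], [-0.78, 2.1], [0.31, 2.55], [-1.13, 4.27], [0.13, 2.63], [-2.58, 2.58]. Speed limits (rad/s): [2.79, 2.79, 3.14, 3.14, 3.14, 3.14].

INTERFACE

Orientations are given as a rotation vector (axis times angle).
In Python, from workcell import * gives the robot as it stands. The module is installed in compiled form; this text tells all that it offers.
- The arm moves only by the shell command python3 -m inch 'ROWS' [FORCE]. ROWS is JSON, a list of rows, each a list of 7 numbers: the turn, a rotation vector about the tool's x, y, z each as a share of 0.5 rad, from -1 to 1, then the shift along the tool's x, y, z each as a share of 200 mm, from -1 to 1, then the opening, from 0 (shut) to 1 (fully open). In form: [[wx, wy, wz, dx, dy, dz, jaw], ...]. A call has 1 to 10 rows; each row is the pose to reach, as a shift and turn from the pose measured when the call began, along the tool's axes at that moment; what a row does not reach only later rows make up. A row lasts 1/10 s, in which the tool goes at most 50 mm and 8.59 degrees, less where a joint would pass 70% of its speed; a pose out of reach is approached as far as the arm can. A call with a number of a shift or a turn outside -1 to 1 is refused whole. A call with a gripper value outside its range is refused whole. The fingers move at their own pace and stop on an object; FORCE is the grip in N (left out, the last holds). Time passes only in rows, so rows that repeat a pose let the fingers close. It gives the time, the measured TCP pose, the force and the opening at its end, in the units of the state.
- get_obs(): the state, without advancing time (a new reading comes with each control period).
- camera(name): name is "scene" or "top"; returns (picture, depth): 420x560x3 uint8, red, green, blue; 420x560 float32, m along the optical axis (not along the pixel's ray), 0 where there is no reading.
- calibration(name): a dict with "camera_matrix" (3x3 intrinsics, pixels), "dist" ([k1, k2, p1, p2, k3] as OpenCV has them; the pictures are not rectified), "xyz" and "rotation" of the camera in the world. Camera axes: x right, y up, looking along -z (the intrinsics and any distortion apply to the point x, -y, -z); pixel columns grow to the right and rows downward; lengths in m; the calibration is good to about 2 mm. A picture is of the moment at which its call begins. calibration takes no time and is no camera call.
- sign_off(): hands the job in, once; it reports no verdict.
The state is a dict: "clock": time; "qpos": joint angles; "dq": joint speeds; "tau": joint torques, N m; "ee_pos": TCP position; "tcp_rot": TCP orientation; "contact_force": force on the tool from outside, world axes, zero at the start; "moment": the same for the moment, N m; "finger_gap": finger opening in m.
Only numpy, scipy, OpenCV 4.12 (cv2) and the standard library are available. Lean on these libraries where they do the work, as an engineer would, in place of code of your own. Each camera call takes 0.05 s, during which the arm holds its last target.

TASK

The transfer session is over: sort what is left on the bench. Stand the two closed culture jars in the wire jar carrier, one in each bay; put the open empty jar (standing upright) and the loose lid (flat on the tray's floor, top up) in the grey wash-up tray; lay the forceps flat in the shallow steel instrument tray. Keep the closed jars upright and set all glass down without dropping it, and leave the spirit lamp and the dropper bottle where they stand.

Things in the scene. Friction and masses are not known exactly. Their poses are not given: they have to be found in the camera images.
- culture_a: one of two alike: clear glass culture jar closed with a pale screw lid, a green plantlet on set medium inside; 58 mm across, straight-sided from 3 to 82 mm up, then a shoulder; the lid (56 mm across) spans 92 to 110 mm up, which is the full height; about 0.27 kg. Origin: centre of its underside, z up. Belongs in the wire jar carrier
- culture_b: the other of the two: clear glass culture jar closed with a pale screw lid, a green plantlet on set medium inside; 58 mm across, straight-sided from 3 to 82 mm up, then a shoulder; the lid (56 mm across) spans 92 to 110 mm up, which is the full height; about 0.27 kg. Origin: centre of its underside, z up. Belongs in the wire jar carrier
- empty_jar: the same clear glass jar without lid or contents, mouth open upwards: 58 mm across, straight-sided up to 82 mm, then a shoulder and a 49 mm neck to its full height of 103 mm; wall 3 mm, about 0.17 kg. Origin: centre of its underside, z up. Belongs in the grey wash-up tray
- loose_lid: loose pale plastic screw lid lying flat, top up, on the bench: 56 mm across, 18 mm high, ribbed edge, 20 g. Origin: centre of its underside, z up. Belongs in the grey wash-up tray
- forceps: dark steel forceps lying flat, 161 mm long, 10 mm high; tips to +x, joined end to -x, the arms rigidly apart; the middle 40 mm (grooved finger grips) is straight and 21 mm wide over both arms (along y); 40 g, balanced near the middle. Origin: middle of the underside, z up. Belongs in the steel instrument tray
- jar_carrier: fixed low basket of steel wire on a 3 mm bottom plate, 90 mm (its x) by 180 mm (its y), 48 mm high to the top of the wires; a wire divider at y = 0 makes two open bays, each 80 mm (x) by 82 mm (y) inside, centred at y = -45 mm and y = +45 mm. Origin: centre of its underside, bay floors 3 mm up
- wash_tray: fixed grey plastic wash-up tray, open on top, 150 mm (its x) by 220 mm (its y), 45 mm high, walls and floor 4 mm; both the empty jar and the lid fit side by side along y (e.g. centred at y = -55 mm and y = +55 mm). Origin: centre of its underside, floor 4 mm up
- instrument_tray: fixed shallow bright steel instrument tray, open on top, 130 mm (its x) by 210 mm (its y), 24 mm high, walls and floor 3 mm; the forceps (161 mm) fit flat along its y. Origin: centre of its underside, floor 3 mm up
- spirit_lamp: spirit lamp, unlit: squat glass bowl 68 mm across with a brass collar and a steel cap, 87 mm high, loose, 0.22 kg; not to be moved. Origin: centre of its underside
- dropper_bottle: amber glass dropper bottle with a paper band, black collar and rubber bulb: 42 mm across, 98 mm high, loose, 60 g; not to be moved. Origin: centre of its underside. (One low roll of tape, 54 mm across and 18 mm high with a hole in the middle, also lies on the bench and does not matter; apart from it and the entries listed here, the bench is clear within 0.75 m ahead of and 0.55 m to either side of the arm.)

How it is judged:
At the end, for the whole second after the job is handed in: Closed jars upright on the carrier's floor, one in each bay; empty jar upright and lid flat, top up, on the wash-up tray's floor; forceps flat on the instrument tray's floor (all within 5 mm of the floor and 6 degrees of level); all released and at rest (below 20 mm/s) (x of culture_a in the frame of jar_carrier between -0.016 and 0.016 m and y of culture_a in the frame of jar_carrier between -0.062 and 0.062 m and z of each of culture_a, culture_b in the frame of jar_carrier below 0.008 m and angle between each of culture_a, culture_b, empty_jar, loose_lid, forceps's own z axis and vertical below 0.12 rad and linear speed of each of culture_a, culture_b, empty_jar, loose_lid, forceps below 0.02 m/s and x of culture_b in the frame of jar_carrier between -0.016 and 0.016 m and y of culture_b in the frame of jar_carrier between -0.062 and 0.062 m and x of empty_jar in the frame of wash_tray between -0.05 and 0.05 m and y of empty_jar in the frame of wash_tray between -0.085 and 0.085 m and z of each of empty_jar, loose_lid in the frame of wash_tray below 0.009 m and x of loose_lid in the frame of wash_tray between -0.05 and 0.05 m and y of loose_lid in the frame of wash_tray between -0.085 and 0.085 m and x of forceps in the frame of instrument_tray between -0.055 and 0.055 m and y of forceps in the frame of instrument_tray between -0.05 and 0.05 m and z of forceps in the frame of instrument_tray below 0.008 m); the robot touches nothing.
It fails at once if the spirit lamp is pushed more than 30 mm from its place or tipped over (distance of spirit_lamp from where it was at the start of the episode above 0.03 m or angle between spirit_lamp's own z axis and vertical above 0.5 rad).
It fails at once if the dropper bottle is pushed more than 30 mm from its place or tipped over (distance of dropper_bottle from where it was at the start of the episode above 0.03 m or angle between dropper_bottle's own z axis and vertical above 0.5 rad).
It fails at once if a closed jar is tipped more than about 35 degrees (angle between any of culture_a, culture_b's own z axis and vertical above 0.6 rad).
It fails at once if a jar is dropped: out of the fingers it moves faster than 0.6 m/s (a fall of about 20 mm) ((contact force between culture_a and the fingers below 0.05 N and linear speed of culture_a above 0.6 m/s) or (contact force between culture_b and the fingers below 0.05 N and linear speed of culture_b above 0.6 m/s) or (contact force between empty_jar and the fingers below 0.05 N and linear speed of empty_jar above 0.6 m/s)).
It also fails if it takes over 128 s, if anything falls off the work surface, if the arm or the gripper's body presses on something with over 40 N, if the wrist force passes 120 N, or if a joint passes its speed limit or range.

## Working session

There is one attempt and no reset: what is moved stays moved. The work goes in short steps, Python scripts to look and compute and a shell command to move; the robot and the scene stay as the last step left them, time stands still between calls to the robot, and variables do not carry over. Pictures are saved under pics/ and viewed, and the job is handed in when it is done.

```bash
mkdir -p pics
cat > h.py <<'E'
from workcell import *
import numpy as np, cv2
from scipy.spatial.transform import Rotation as R
def snap(n,f):
    p,d=camera(n); cv2.imwrite(f'pics/{f}.png',p[:,:,::-1]); np.save(f'pics/{f}.npy',d); return p,d
def camRT(n):
    c=calibration(n); r=np.array(c['rotation'],float)
    Rm=r if r.shape==(3,3) else R.from_rotvec(r).as_matrix()
    return np.array(c['camera_matrix']),np.array(c['dist']),np.array(c['xyz']),Rm
def ray(n,u,v):
    K,D,t,Rm=camRT(n)
    x,y=cv2.undistortPoints(np.array([[[u,v]]],float),K,D)[0,0]
    return t,Rm@np.array([x,-y,-1.])
def onz(n,u,v,z):
    t,d=ray(n,u,v); return t+d*(z-t[2])/d[2]
def dep(n,u,v,d):
    t,r=ray(n,u,v); return t+r*d
def proj(n,P):
    K,D,t,Rm=camRT(n); q=(np.atleast_2d(P)-t)@Rm; q=q*[1,-1,-1]
    return cv2.projectPoints(q,np.zeros(3),np.zeros(3),K,D)[0][:,0]
E
python3 - <<'E'
from h import *
o=get_obs();print({k:np.round(v,3) for k,v in o.items()})
print(R.from_rotvec(o['tcp_rot']).as_matrix().round(3))
for n in('scene','top'):
    print(calibration(n)); snap(n,n+'0')
E
```

```text
{'clock': np.float64(0.0), 'qpos': array([-1.356,  0.218,  1.615,  0.   ,  1.311, -0.112]), 'dq': array([-0.001, -0.   ,  0.   ,  0.001,  0.001, -0.001]), 'tau': array([-1.0000e-03, -3.9684e+01, -3.0385e+01, -0.0000e+00,  9.0000e-03,
        0.0000e+00]), 'ee_pos': array([ 0.2  , -0.591,  0.23 ]), 'tcp_rot': array([-0.337,  2.047, -2.042]), 'contact_force': array([-0.887, -0.866, -0.398]), 'moment': array([ 0.022, -0.01 , -0.02 ]), 'finger_gap': np.float64(0.086)}
[[-0.947 -0.001  0.321]
 [-0.321  0.002 -0.947]
 [-0.    -1.    -0.002]]
{'camera_matrix': array([[531.04033049,   0.        , 274.65487725],
       [  0.        , 531.04033049, 216.51265269],
       [  0.        ,   0.        ,   1.        ]]), 'dist': array([-0.02610583,  0.        ,  0.        ,  0.        ,  0.        ]), 'xyz': array([0.97639554, 0.71360449, 0.91113594]), 'rotation': array([0.28306378, 0.96001431, 2.40432035])}
{'camera_matrix': array([[427.17278155,   0.        , 277.83318886],
       [  0.        , 427.17278155, 202.89119114],
       [  0.        ,   0.        ,   1.        ]]), 'dist': array([-0.05932152,  0.        ,  0.        ,  0.        ,  0.        ]), 'xyz': array([0.40172565, 0.0081946 , 1.16187895]), 'rotation': array([ 0.04810038, -0.07885444, -1.55824142])}
```

View pics/scene0.png

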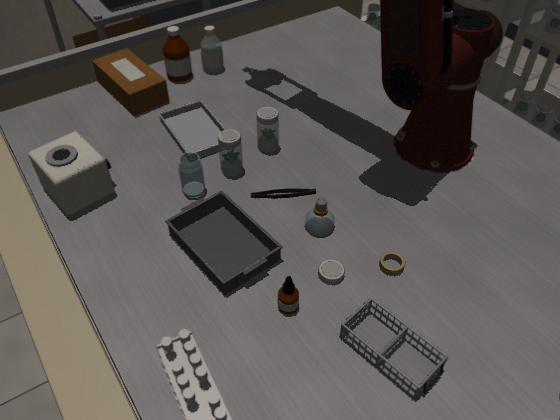

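View pics/top0.png

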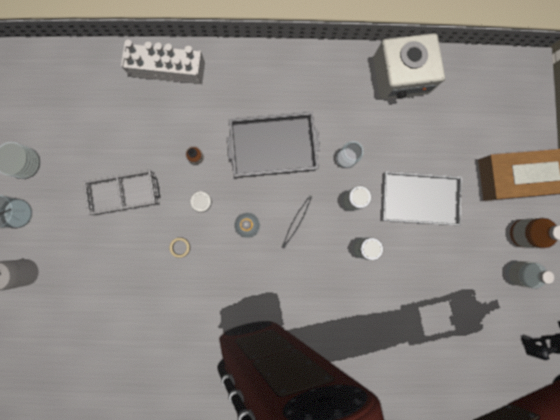

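Top view, with image up = +x and left = +y: carrier (123,193), dropper (194,155), lid (201,202), lamp (247,225), wash tray (273,145), forceps (297,222), empty jar (347,155), closed jars (360,198) and (371,249), steel tray (421,198). I'll enlarge these for accurate readings.

Run:
```python
import cv2
im=cv2.imread('pics/top0.png')
def crop(x,y,w,h,s,f):
    c=cv2.resize(im[y:y+h,x:x+w],None,fx=s,fy=s,interpolation=cv2.INTER_CUBIC)
    c=cv2.convertScaleAbs(c,alpha=1.3,beta=10)
    for i in range(0,w,10):
        cv2.line(c,(i*s,0),(i*s,6 if i%50 else 14),(0,255,255),1)
        if i%20==0: cv2.putText(c,str(x+i),(i*s,22),0,.35,(0,255,255),1)
    for i in range(0,h,10):
        cv2.line(c,(0,i*s),(6,i*s),(0,255,255),1)
        if i%20==0: cv2.putText(c,str(y+i),(8,i*s+4),0,.35,(0,255,255),1)
    cv2.imwrite(f'pics/{f}.png',c)
crop(80,140,180,130,4,'c1'); crop(220,100,120,150,4,'c2'); crop(320,135,150,130,5,'c3')
```

```text
(no output)
```

View pics/c1.png

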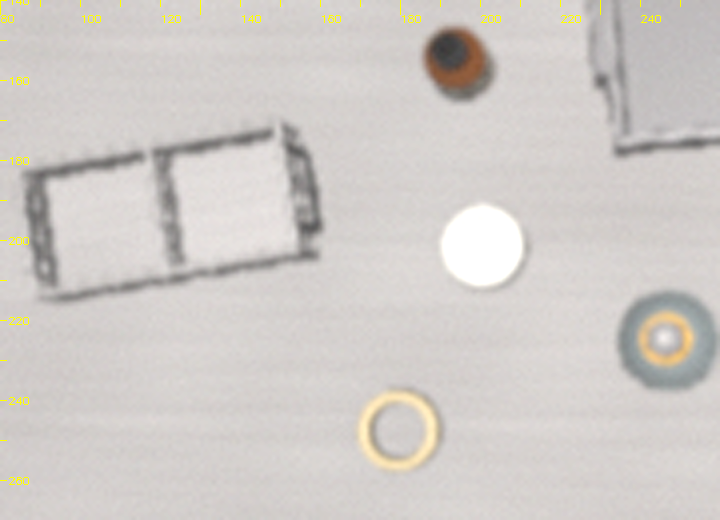

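View pics/c2.png

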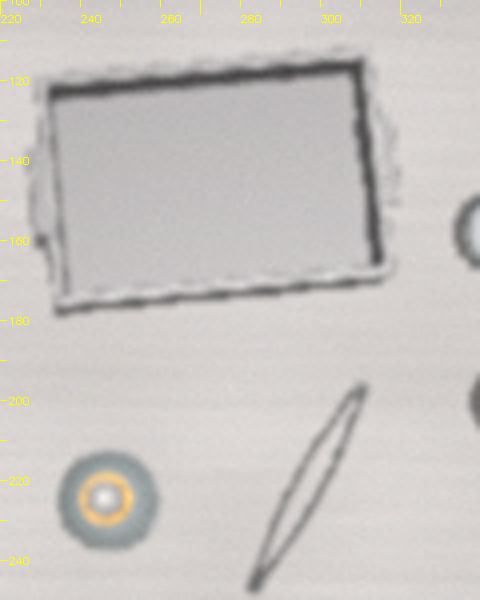

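View pics/c3.png

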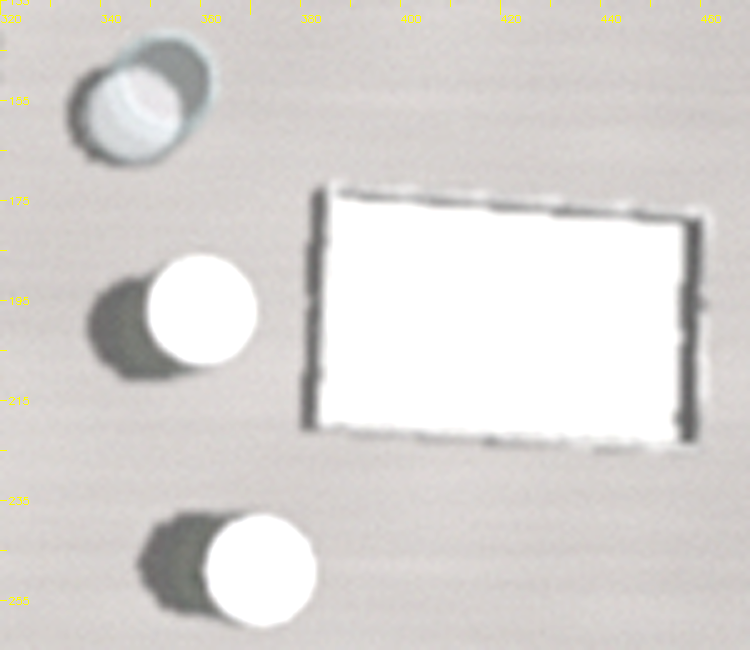

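```bash
cat > ov.py <<'E'
from h import *
p={}
def c(u,v,z): return onz('top',u,v,z)
if __name__=='__main__':
    P={'cA':c(360.4,197,.11),'cB':c(372,249,.11),'ej_base':c(346,158,0.0),'ej_top':c(352,152,.09),'ejdisc_as_top':c(346,158,.103),'lid':c(200.5,201.5,.018),'fo1':c(311,196,.01),'fo2':c(283,247,.01),'lamp':c(246.7,225,.03),'lamptop':c(246,224.5,.087),'drop':c(194,156,.04),'droptop':c(192.5,152,.098),'tape':c(179.5,247.5,.018)}
    for k,v in P.items(): print(k,v.round(4))
    for n,cs,z in(('inst',[(383.2,172.2),(461,177.4),(459.4,224),(380.6,221)],.024),('wash',[(232.5,122),(310.5,115.5),(316,170),(234,178)],.045),('carr',[(87,183),(151.7,171),(159.5,203.7),(91,215)],.048)):
        q=np.array([c(*a,z) for a in cs]); m=q.mean(0)
        print(n,m.round(4),'corners',q[:,:2].round(3).tolist(),'len',[np.linalg.norm(q[i]-q[(i+1)%4]).round(3) for i in range(4)],
         'yaw of y axis',np.degrees(np.arctan2(*( (q[0]-q[1]+q[3]-q[2])[:2]))).round(1))
    for n in('scene0','top0'):
        im=cv2.imread(f'pics/{n}.png'); d=np.load(f'pics/{n}.npy'); print(n,(d>0).mean())
    d=np.load('pics/top0.npy')
    for n,u,v in(('cA',360,197),('cB',372,249),('ej',346,158),('ej2',354,150),('table',340,120),('lid',200,201),('wash',270,145),('inst',420,198),('lamp',247,225)):
        print(n,dep('top',u,v,d[v,u]).round(4))
E
python3 ov.py
```

```text
cA [ 0.5045 -0.2174  0.11  ]
cB [ 0.3759 -0.2458  0.11  ]
ej_base [ 0.6231 -0.2015  0.    ]
ej_top [ 0.6218 -0.2007  0.09  ]
ejdisc_as_top [ 0.6035 -0.1829  0.103 ]
lid [0.4958 0.1938 0.018 ]
fo1 [ 0.5152 -0.1038  0.01  ]
fo2 [ 0.3766 -0.0291  0.01  ]
lamp [0.434  0.0682 0.03  ]
lamptop [0.4336 0.067  0.087 ]
drop [0.6151 0.2108 0.04  ]
droptop [0.6142 0.2044 0.098 ]
tape [0.3723 0.2468 0.018 ]
inst [ 0.5108 -0.4028  0.024 ] corners [[0.581, -0.299], [0.571, -0.515], [0.443, -0.507], [0.449, -0.29]] len [np.float64(0.217), np.float64(0.128), np.float64(0.217), np.float64(0.133)] yaw of y axis 2.2
wash [6.434e-01 3.000e-04 4.500e-02] corners [[0.707, 0.11], [0.729, -0.098], [0.581, -0.113], [0.557, 0.103]] len [np.float64(0.209), np.float64(0.148), np.float64(0.218), np.float64(0.151)] yaw of y axis -6.1
carr [0.5129 0.3955 0.048 ] corners [[0.539, 0.49], [0.572, 0.32], [0.486, 0.296], [0.454, 0.476]] len [np.float64(0.174), np.float64(0.089), np.float64(0.182), np.float64(0.085)] yaw of y axis -10.6
scene0 0.9960374149659864
top0 0.9959863945578231
cA [ 0.5042 -0.2159  0.112 ]
cB [ 0.3759 -0.2458  0.1098]
ej [ 0.606  -0.1853  0.0897]
ej2 [ 0.641  -0.2192  0.0238]
table [ 0.7299 -0.1848  0.0018]
lid [0.4969 0.1947 0.0208]
wash [0.6559 0.0093 0.0018]
inst [ 0.5142 -0.4061  0.0043]
lamp [0.4325 0.0646 0.084 ]
```

```bash
cat > draw.py <<'E'
from h import *
def circ(n,im,x,y,r,z,col):
    a=np.linspace(0,2*np.pi,60); P=np.c_[x+r*np.cos(a),y+r*np.sin(a),0*a+z]
    cv2.polylines(im,[np.round(proj(n,P)*8).astype(int)],True,col,1,cv2.LINE_AA,3)
def box(n,im,x,y,yaw,lx,ly,z,col):
    c,s=np.cos(yaw),np.sin(yaw)
    P=[[x+c*a*lx/2-s*b*ly/2,y+s*a*lx/2+c*b*ly/2,z] for a,b in((1,1),(1,-1),(-1,-1),(-1,1))]
    cv2.polylines(im,[np.round(proj(n,P)*8).astype(int)],True,col,1,cv2.LINE_AA,3)
def zoom(im,x,y,w,h,s): return cv2.resize(im[y:y+h,x:x+w],None,fx=s,fy=s,interpolation=cv2.INTER_CUBIC)
E
python3 - <<'E'
from draw import *
G=(0,255,0);Rd=(0,0,255);Y=(0,255,255)
outs=[]
for n in('scene','top'):
    im=cv2.imread(f'pics/{n}0.png'); im=cv2.resize(im,None,fx=1,fy=1)
    for x,y in((.504,-.217),(.376,-.246)):
        circ(n,im,x,y,.028,.11,G);circ(n,im,x,y,.029,.0,G)
    for (x,y),c in(((.623,-.2015),G),((.606,-.1845),Rd)):
        circ(n,im,x,y,.0245,.103,c);circ(n,im,x,y,.029,.0,c)
    circ(n,im,.496,.194,.028,.018,Rd); circ(n,im,.434,.068,.034,.02,Rd); circ(n,im,.615,.209,.021,.0,Rd);circ(n,im,.615,.209,.008,.098,Rd)
    for z in(0,.024): box(n,im,.511,-.403,np.radians(-2.2),.13,.21,z,Y)
    for z in(0,.045): box(n,im,.643,.000,np.radians(6.1),.15,.22,z,Y)
    for z in(0,.048): box(n,im,.513,.396,np.radians(10.6),.09,.18,z,Y)
    cv2.line(im,tuple(proj(n,[.515,-.104,.01])[0].astype(int)),tuple(proj(n,[.377,-.029,.01])[0].astype(int)),Y,1)
    if n=='scene':
        cv2.imwrite('pics/s_a.png',zoom(im,140,90,190,150,4));cv2.imwrite('pics/s_b.png',zoom(im,270,190,190,150*1+60,3))
        cv2.imwrite('pics/s_c.png',zoom(im,150,180,180,120,4))
    else: cv2.imwrite('pics/t_a.png',zoom(im,80,100,390,170,2))
E
```

```text
(no output)
```

View pics/s_a.png

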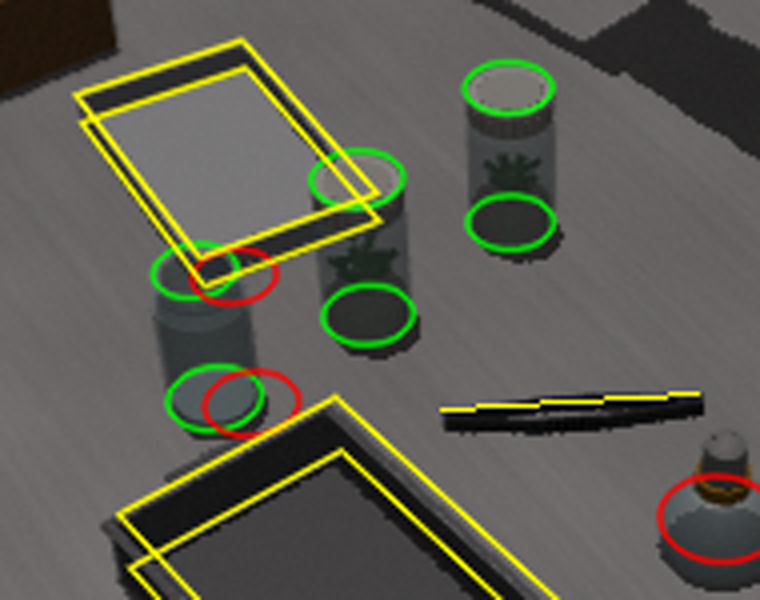

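View pics/s_b.png

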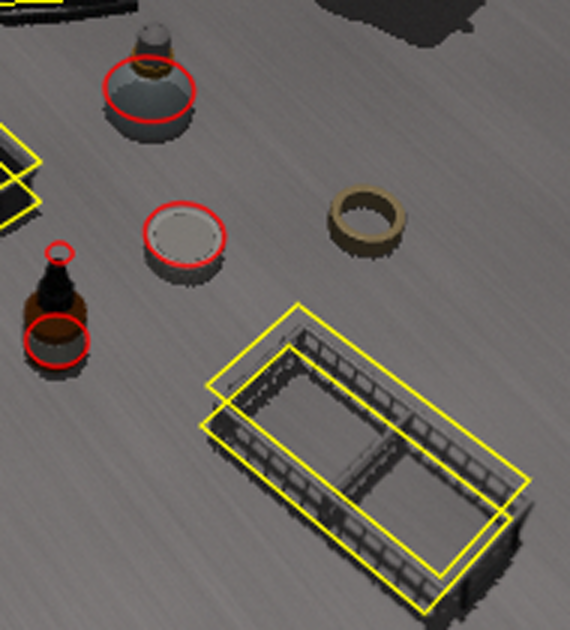

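View pics/s_c.png

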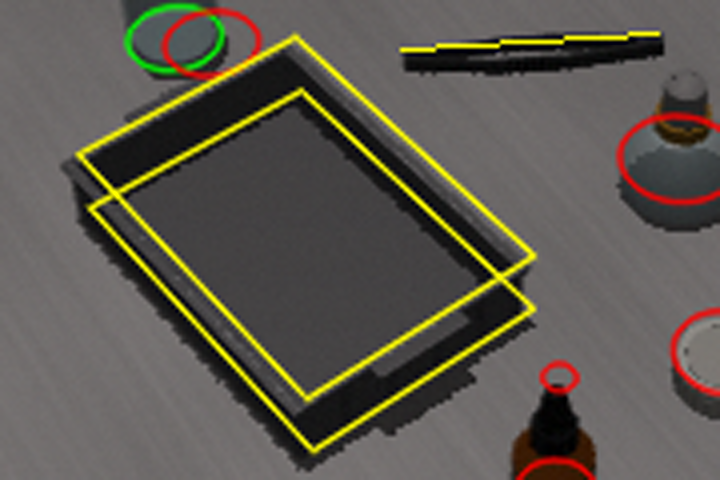

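View pics/t_a.png

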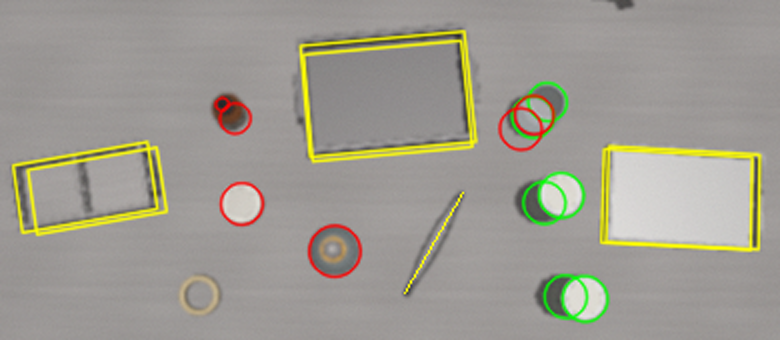

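Run:
```python
from draw import *
for n,x,y,w,h in(('top',80,165,85,55),('scene',335,295,115,105)):
    im=cv2.imread(f'pics/{n}0.png'); s=8 if n=='top' else 5
    c=cv2.resize(im[y:y+h,x:x+w],None,fx=s,fy=s,interpolation=cv2.INTER_CUBIC); c=cv2.convertScaleAbs(c,alpha=1.5,beta=10)
    for i in range(0,w,10): cv2.putText(c,str(x+i),(i*s,10),0,.35,(0,0,255),1);cv2.line(c,(i*s,12),(i*s,18),(0,0,255))
    for i in range(0,h,10): cv2.putText(c,str(y+i),(0,i*s+4),0,.35,(0,0,255),1)
    cv2.imwrite(f'pics/car_{n}.png',c)
```

```text
(no output)
```

View pics/car_top.png

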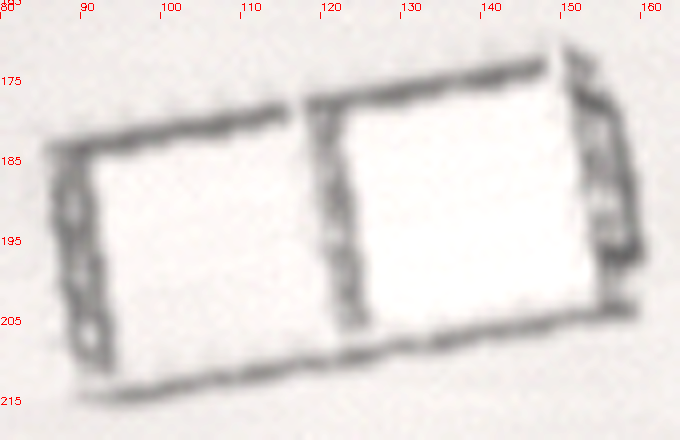

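View pics/car_scene.png

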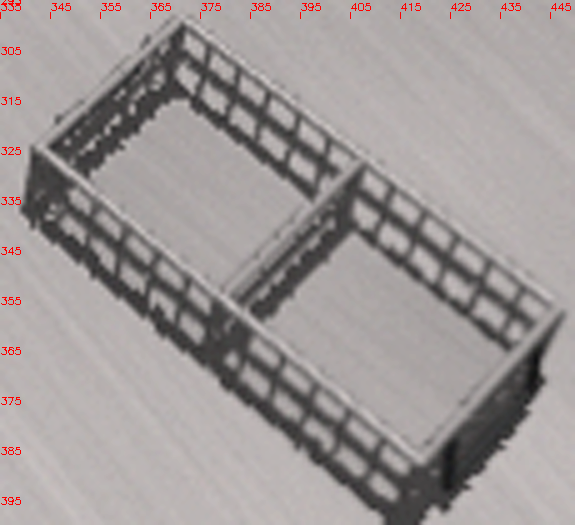

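Run:
```python
from h import *
q=np.array([onz('scene',u,v,.048) for u,v in((371.6,298.4),(342.6,324.4),(421,387.4),(447.4,357.4))])
print(q.round(4),q.mean(0))
for i in range(4): e=q[(i+1)%4]-q[i]; print(np.linalg.norm(e).round(4),np.degrees(np.arctan2(e[1],e[0])).round(1))
# same in top
for u,v in((150.5,171),(86,183.5),(89,214),(154,203.5),(119,178.5),(122,206)): print(onz('top',u,v,.048).round(4))
# bias check scene vs top
for nm,s,t,z in(('lidloose',(331.2,269.8),(200.5,201.5),.018),):
    print(onz('scene',*s,z),onz('top',*t,z))
d=np.load('pics/scene0.npy'); 
for u,v in((385,330),(410,350),(400,250),(330,270),(230,240)): print(dep('scene',u,v,d[v,u]).round(4))
```

```text
[[0.4922 0.3159 0.048 ]
 [0.5761 0.3312 0.048 ]
 [0.5411 0.5048 0.048 ]
 [0.4614 0.489  0.048 ]] [0.51770534 0.41022819 0.048     ]
0.0853 10.3
0.1771 101.4
0.0813 -168.9
0.1758 -79.9
[0.5723 0.3229 0.048 ]
[0.5372 0.493  0.048 ]
[0.4569 0.4811 0.048 ]
[0.4866 0.3106 0.048 ]
[0.5514 0.4056 0.048 ]
[0.479  0.3946 0.048 ]
[0.49941555 0.19903078 0.018     ] [0.49584404 0.19382076 0.018     ]
[0.4927 0.3665 0.0013]
[0.482  0.4262 0.0014]
[ 0.3268  0.2282 -0.0009]
[0.5032 0.1995 0.0205]
[ 0.6307 -0.0042  0.0014]
```

```bash
cat > go.py <<'E'
import sys
from h import *
def plan(x,y,z,psi):
    o=get_obs(); M=R.from_rotvec(o['tcp_rot']).as_matrix(); p=np.array(o['ee_pos'])
    s=M.T@(np.array([x,y,z])-p)/.2
    best=None
    for k in(0,180):
        a=np.radians(psi+k); zt=np.array([np.cos(a),np.sin(a),0]); yt=np.array([0,0,-1.]); T=np.c_[np.cross(yt,zt),yt,zt]
        w=R.from_matrix(M.T@T).as_rotvec()/.5
        if best is None or np.linalg.norm(w)<np.linalg.norm(best): best=w
    cur=np.degrees(np.arctan2(M[1,2],M[0,2]))
    print('clock',round(float(o['clock']),2),'pos',p.round(4),'psi',cur.round(1),'q',np.round(o['qpos'],2),'gap',round(float(o['finger_gap']),4),'F',np.round(o['contact_force'],1))
    print('turn',best.round(3),'shift',s.round(3))
if __name__=='__main__': plan(*map(float,sys.argv[1:5]))
E
python3 go.py .376 -.246 .23 11
```

```text
clock 0.1 pos [ 0.2005 -0.5912  0.2301] psi -71.3 q [-1.36  0.22  1.61 -0.    1.31 -0.11] gap 0.0852 F [-0.7  0.7  0.4]
turn [ 0.003 -2.872 -0.003] shift [-1.385  0.004 -1.353]
```

```bash
python3 -m inch '[[0,-1,0,-1,0,-0.98,1],[0,-1,0,-1,0,-0.98,1],[0,-1,0,-1,0,-0.98,1],[0,-1,0,-1,0,-0.98,1],[0,-1,0,-1,0,-0.98,1],[0,-1,0,-1,0,-0.98,1],[0,-1,0,-1,0,-0.98,1]]' 60; python3 go.py .376 -.246 .20 11
```

```text
clock: 0.8
ee_pos: [0.3279, -0.3376, 0.2298]
tcp_rot: [-0.762, 1.733, -1.725]
contact_force: [0.1, -0.7, -0.5]
finger_gap: 0.0854
clock 0.8 pos [ 0.3279 -0.3376  0.2298] psi -42.4 q [-0.95 -0.12  1.96  0.    1.3  -0.21] gap 0.0854 F [ 0.1 -0.7 -0.5]
turn [ 0.004 -1.863 -0.009] shift [-0.5    0.151 -0.13 ]
```

```bash
python3 -m inch '[[0,-1,0,-0.5,0.15,-0.13,1],[0,-1,0,-0.5,0.15,-0.13,1],[0,-1,0,-0.5,0.15,-0.13,1],[0,-1,0,-0.5,0.15,-0.13,1],[0,-1,0,-0.5,0.15,-0.13,1],[0,-1,0,-0.5,0.15,-0.13,1]]'; python3 go.py .376 -.246 .20 11
python3 - <<'E'
from draw import *
o=get_obs(); M=R.from_rotvec(o['tcp_rot']).as_matrix(); p=np.array(o['ee_pos'])
for n in('scene','top'):
    snap(n,n+'1'); im=cv2.imread(f'pics/{n}1.png')
    for P in [p,p+M[:,2]*.0425-M[:,1]*.013,p-M[:,2]*.0425-M[:,1]*.013]:
        u=proj(n,P)[0]; cv2.drawMarker(im,tuple(np.round(u).astype(int)),(0,255,0),0,5,1)
    u=proj(n,p)[0].astype(int); print(n,u)
    cv2.imwrite(f'pics/z_{n}1.png',zoom(im,max(0,u[0]-70),max(0,u[1]-60),140,120,5))
E
```

```text
clock: 1.4
ee_pos: [0.376, -0.2467, 0.2001]
tcp_rot: [-1.083, 1.388, -1.381]
contact_force: [0.2, -0.3, 0.5]
finger_gap: 0.0856
clock 1.4 pos [ 0.376  -0.2467  0.2001] psi -13.8 q [-0.74 -0.14  2.04  0.    1.24 -0.5 ] gap 0.0856 F [ 0.2 -0.3  0.5]
turn [ 0.002 -0.867 -0.009] shift [-0.004  0.001 -0.001]
scene [266  80]
top [381 250]
```

View pics/z_scene1.png

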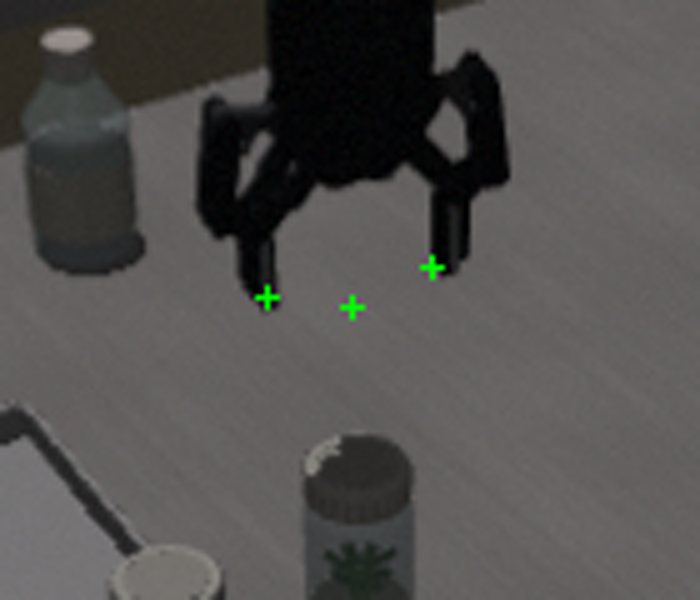

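View pics/z_top1.png

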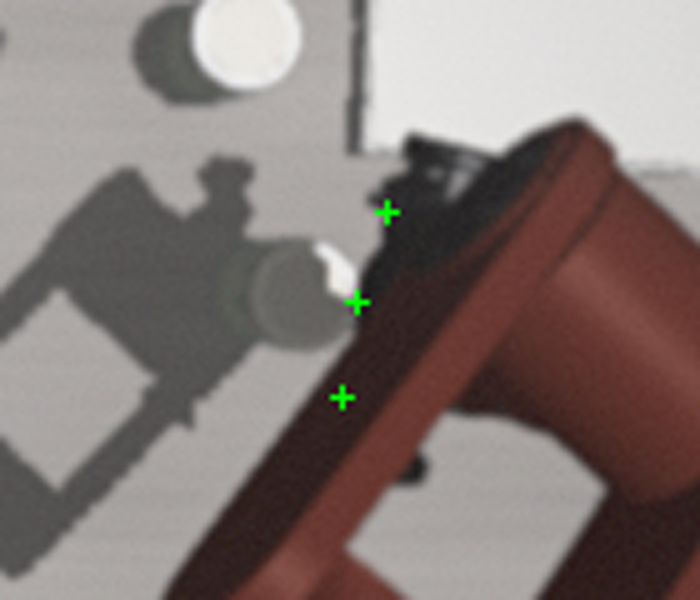

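```bash
python3 -m inch '[[0,-0.87,0,-0.01,0.2,-0.01,1],[0,-0.87,0,-0.01,0.4,-0.01,1],[0,-0.87,0,-0.01,0.6,-0.01,1],[0,-0.87,0,-0.01,0.75,-0.01,1],[0,-0.87,0,-0.01,0.75,-0.01,1],[0,-0.87,0,-0.01,0.75,-0.01,1]]'; python3 go.py .377 -.244 .05 11
python3 - <<'E'
from draw import *
snap('scene','scene2');im=cv2.imread('pics/scene2.png');cv2.imwrite('pics/z2.png',zoom(im,200,70,140,110,5))
E
```

```text
clock: 2.1
ee_pos: [0.3742, -0.2442, 0.0504]
tcp_rot: [-1.291, 1.069, -1.063]
contact_force: [0.2, -0.9, 0.2]
finger_gap: 0.0857
clock 2.1 pos [ 0.3742 -0.2442  0.0504] psi 11.0 q [-0.74  0.09  2.14  0.    0.91 -0.93] gap 0.0857 F [ 0.2 -0.9  0.2]
turn [ 0.001  0.001 -0.01 ] shift [0.002 0.002 0.014]
```

View pics/z2.png

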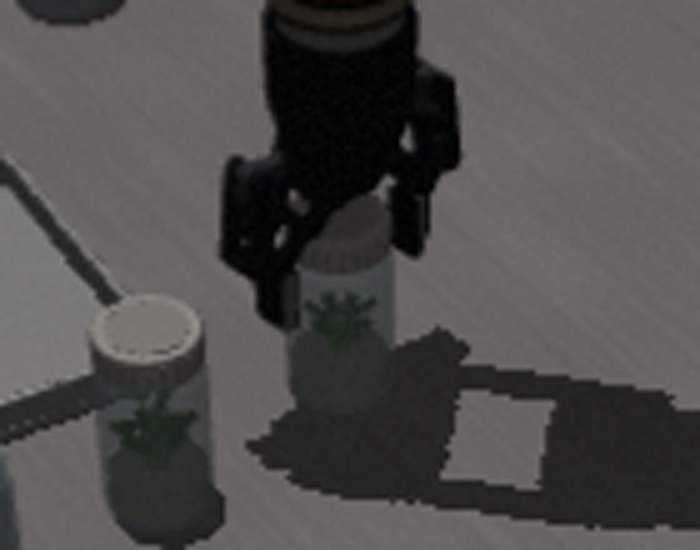

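```bash
python3 -m inch '[[0,0,0,0,0,0.014,0.5],[0,0,0,0,0,0.014,0.3],[0,0,0,0,0,0.014,0],[0,0,0,0,0,0.014,0],[0,0,0,0,0,0.014,0],[0,0,0,0,0,0.014,0]]' 40; python3 go.py .505 .447 .22 11
```

```text
clock: 2.75
ee_pos: [0.3795, -0.2463, 0.0543]
tcp_rot: [-1.293, 1.062, -1.069]
contact_force: [-2.5, 0.1, 7.8]
finger_gap: 0.0568
clock 2.75 pos [ 0.3795 -0.2463  0.0543] psi 11.1 q [-0.73  0.09  2.14  0.    0.91 -0.93] gap 0.0568 F [-2.5  0.1  7.8]
turn [-0.007  0.002  0.004] shift [-3.28  -0.83   1.284]
```

```bash
python3 -m inch '[[0,0,0,0,-0.1,0,0],[0,0,0,0,-0.3,0,0],[0,0,0,0,-0.5,0,0],[0,0,0,0,-0.7,0,0],[0,0,0,0,-0.85,0,0],[0,0,0,0,-0.85,0,0]]'; python3 go.py .505 .447 .22 11;python3 - <<'E'
from draw import *
snap('scene','scene3');im=cv2.imread('pics/scene3.png');cv2.imwrite('pics/z3.png',zoom(im,200,0,150,150,4))
E
```

```text
clock: 3.35
ee_pos: [0.3818, -0.2486, 0.2305]
tcp_rot: [-1.293, 1.052, -1.079]
contact_force: [0.1, -0.7, -2.1]
finger_gap: 0.0568
clock 3.35 pos [ 0.3818 -0.2486  0.2305] psi 11.1 q [-0.73 -0.17  2.01  0.    1.29 -0.93] gap 0.0568 F [ 0.1 -0.7 -2.1]
turn [-0.022  0.003  0.024] shift [-3.295  0.027  1.272]
```

View pics/z3.png

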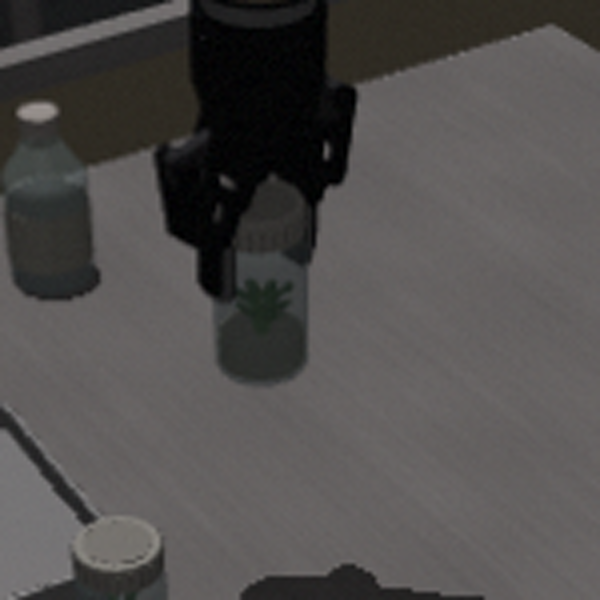

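```bash
python3 -m inch '[[0,0,0,-0.2,0,0.1,0],[0,0,0,-0.45,0,0.2,0],[0,0,0,-0.7,0,0.3,0],[0,0,0,-0.95,0,0.4,0],[0,0,0,-1,0,0.4,0]]'; python3 -m inch '[[0,0,0,-0.25,0,0.1,0],[0,0,0,-0.5,0,0.2,0],[0,0,0,-0.75,0,0.3,0],[0,0,0,-1,0,0.4,0],[0,0,0,-1,0,0.4,0]]';python3 -m inch '[[0,0,0,-0.25,0,0.1,0],[0,0,0,-0.5,0,0.2,0],[0,0,0,-0.75,0,0.3,0],[0,0,0,-0.95,0,0.4,0],[0,0,0,-1,0,0.4,0]]'; python3 go.py .505 .447 .18 11
```

```text
clock: 3.9
ee_pos: [0.4187, -0.0315, 0.2234]
tcp_rot: [-1.295, 1.059, -1.067]
contact_force: [-0.3, -1.2, -3.4]
finger_gap: 0.0566
clock: 4.4
ee_pos: [0.4563, 0.184, 0.2201]
tcp_rot: [-1.298, 1.06, -1.061]
contact_force: [-0.0, -0.5, -3.7]
finger_gap: 0.0566
clock: 4.9
ee_pos: [0.4938, 0.3992, 0.2158]
tcp_rot: [-1.302, 1.06, -1.058]
contact_force: [0.6, -0.9, -3.2]
finger_gap: 0.0567
clock 4.9 pos [0.4938 0.3992 0.2158] psi 11.6 q [0.57 0.25 1.6  0.   1.29 0.37] gap 0.0567 F [ 0.6 -0.9 -3.2]
turn [0.008 0.022 0.003] shift [-0.223  0.178  0.104]
```

```bash
python3 -m inch '[[0,0.02,0,-0.15,0,0.1,0],[0,0.02,0,-0.23,0.1,0.105,0],[0,0.02,0,-0.23,0.25,0.105,0],[0,0.02,0,-0.23,0.3,0.105,0],[0,0.02,0,-0.23,0.3,0.105,0]]'; python3 go.py .506 .449 .12 11
python3 - <<'E'
from draw import *
for n in('scene','top'):
    snap(n,n+'4')
im=cv2.imread('pics/scene4.png');cv2.imwrite('pics/z4.png',zoom(im,325,220,150,170,4))
im=cv2.imread('pics/top4.png');cv2.imwrite('pics/z4t.png',zoom(im,50,130,140,120,5))
E
```

```text
clock: 5.4
ee_pos: [0.5016, 0.446, 0.1498]
tcp_rot: [-1.309, 1.072, -1.065]
contact_force: [-0.2, -0.1, -3.5]
finger_gap: 0.0567
clock 5.4 pos [0.5016 0.446  0.1498] psi 11.1 q [0.62 0.39 1.55 0.   1.21 0.43] gap 0.0567 F [-0.2 -0.1 -3.5]
turn [0.027 0.002 0.012] shift [-0.012  0.148  0.027]
```

View pics/z4.png

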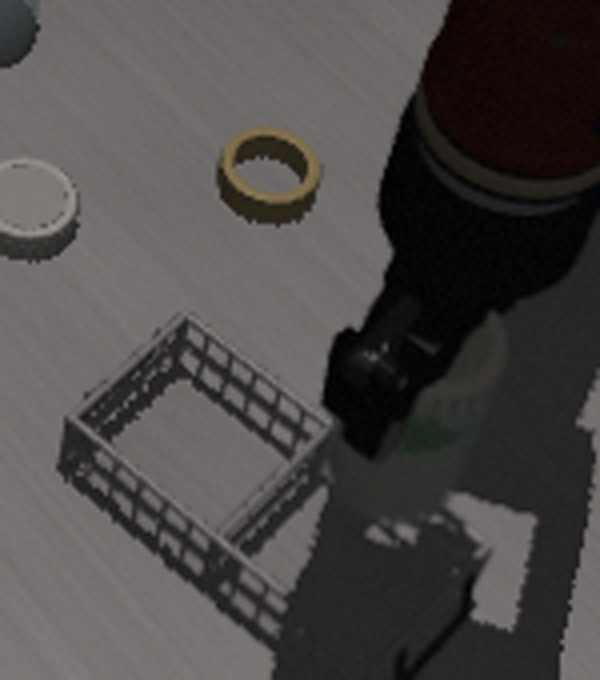

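View pics/z4t.png

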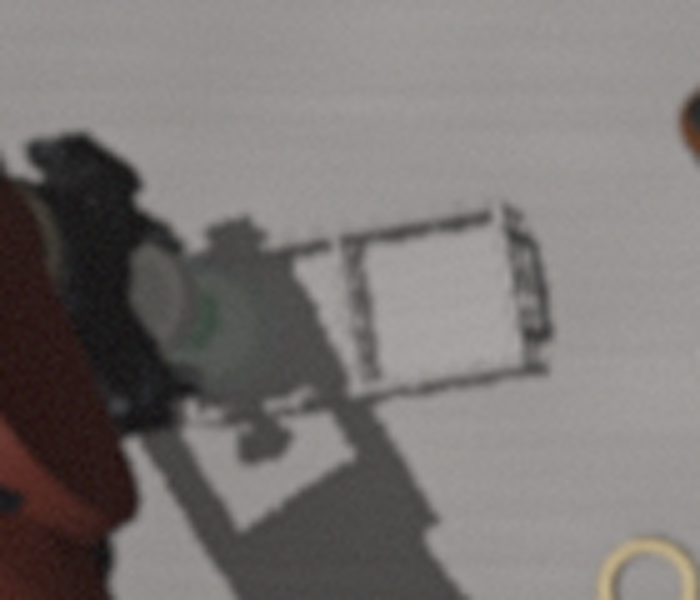

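```bash
python3 -m inch '[[0.027,0,0.012,-0.012,0.05,0.027,0],[0.027,0,0.012,-0.012,0.148,0.027,0],[0.027,0,0.012,-0.012,0.148,0.027,0],[0.027,0,0.012,-0.012,0.148,0.027,0]]'; python3 go.py .506 .449 .058 11
python3 - <<'E'
from draw import *
o=get_obs(); M=R.from_rotvec(o['tcp_rot']).as_matrix(); p=np.array(o['ee_pos'])
b=p+M[:,1]*.054
print(b,M.round(3).tolist())
snap('top','top5');im=cv2.imread('pics/top5.png')
circ('top',im,b[0],b[1],.029,b[2],(0,255,0)); 
for z in (0,.048): box('top',im,.5145,.405,np.radians(10.9),.09,.18,z,(0,255,255))
cv2.imwrite('pics/z5t.png',zoom(im,50,130,140,120,5))
E
```

```text
clock: 5.9
ee_pos: [0.5097, 0.4509, 0.1264]
tcp_rot: [-1.284, 1.063, -1.067]
contact_force: [0.3, 1.0, -2.4]
finger_gap: 0.0569
clock 5.9 pos [0.5097 0.4509 0.1264] psi 11.0 q [0.62 0.42 1.56 0.   1.15 0.43] gap 0.0569 F [ 0.3  1.  -2.4]
turn [-0.018 -0.    -0.009] shift [ 0.007  0.342 -0.023]
[0.51015676 0.45122252 0.07242247] [[0.191, 0.008, 0.982], [-0.982, 0.006, 0.191], [-0.004, -1.0, 0.009]]
```

View pics/z5t.png

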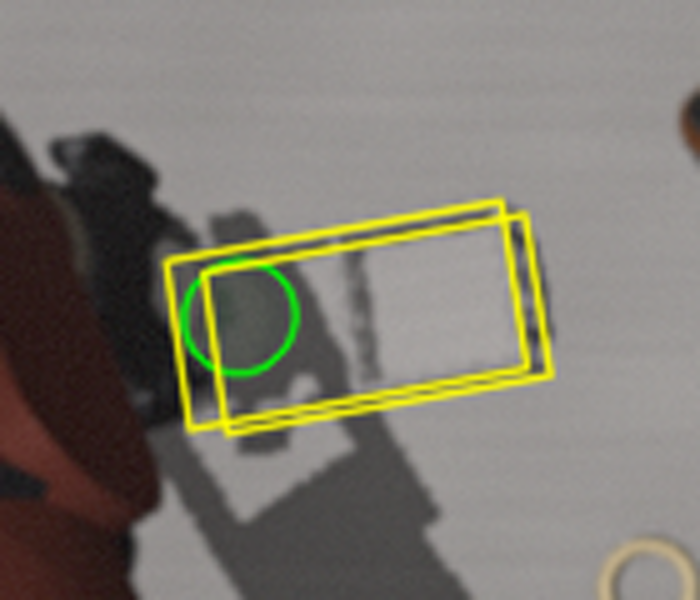

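```bash
python3 -m inch '[[-0.018,0,-0.009,0.007,0.05,-0.023,0],[-0.018,0,-0.009,0.007,0.12,-0.023,0],[-0.018,0,-0.009,0.007,0.19,-0.023,0],[-0.018,0,-0.009,0.007,0.26,-0.023,0],[-0.018,0,-0.009,0.007,0.3,-0.023,0],[-0.018,0,-0.009,0.007,0.31,-0.023,0]]'; python3 go.py .506 .449 .058 11
python3 - <<'E'
from draw import *
snap('scene','scene6');im=cv2.imread('pics/scene6.png')
cv2.imwrite('pics/z6.png',zoom(im,325,270,150,130,5))
E
```

```text
clock: 6.55
ee_pos: [0.5051, 0.4485, 0.0623]
tcp_rot: [-1.297, 1.068, -1.067]
contact_force: [-0.1, 1.0, -2.4]
finger_gap: 0.0566
clock 6.55 pos [0.5051 0.4485 0.0623] psi 11.0 q [ 0.62  0.5   1.59 -0.    1.06  0.43] gap 0.0566 F [-0.1  1.  -2.4]
turn [ 0.005 -0.     0.003] shift [-0.002  0.021  0.005]
```

View pics/z6.png

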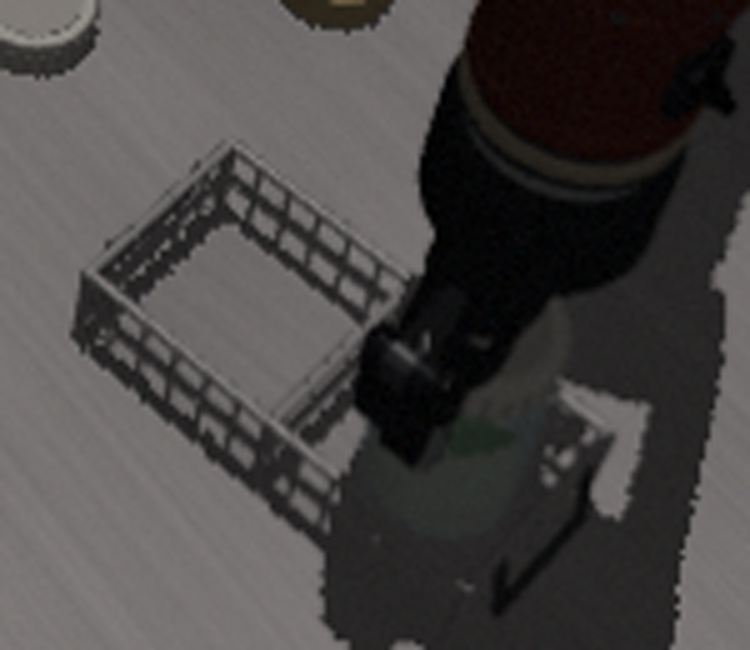

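Jar is inside the bay, about 5 mm above the floor, with no contact force. I'll set it down in small steps.

```bash
python3 -m inch '[[0,0,0,0,0.01,0,0],[0,0,0,0,0.02,0,0],[0,0,0,0,0.025,0,0],[0,0,0,0,0.025,0,0]]'; python3 -m inch '[[0,0,0,0,0.003,0,0],[0,0,0,0,0.006,0,0],[0,0,0,0,0.006,0,0]]'
```

```text
clock: 7.0
ee_pos: [0.5058, 0.4489, 0.0583]
tcp_rot: [-1.295, 1.067, -1.067]
contact_force: [0.2, -0.5, -2.8]
finger_gap: 0.0567
clock: 7.3
ee_pos: [0.506, 0.4492, 0.0577]
tcp_rot: [-1.294, 1.067, -1.067]
contact_force: [-0.2, 0.6, -1.7]
finger_gap: 0.0566
```

```bash
python3 -m inch '[[0,0,0,0,0.005,0,0],[0,0,0,0,0.012,0,0],[0,0,0,0,0.015,0,0],[0,0,0,0,0.015,0,0]]'
```

```text
clock: 7.7
ee_pos: [0.5061, 0.4496, 0.0575]
tcp_rot: [-1.294, 1.067, -1.066]
contact_force: [-4.6, -3.3, 8.6]
finger_gap: 0.0569
```

```bash
python3 -m inch '[[0,0,0,0,0,0,0.72],[0,0,0,0,0,0,0.8],[0,0,0,0,0,0,1],[0,0,0,0,0,0,1],[0,0,0,0,-0.2,0,1],[0,0,0,0,-0.45,0,1],[0,0,0,0,-0.7,0,1],[0,0,0,0,-0.85,0,1],[0,0,0,0,-0.85,0,1]]';python3 go.py .3 .3 .22 0
python3 - <<'E'
from draw import *
for n in('scene','top'):
    snap(n,n+'7')
im=cv2.imread('pics/scene7.png');cv2.imwrite('pics/z7.png',zoom(im,325,270,150,130,4))
im=cv2.imread('pics/top7.png');cv2.imwrite('pics/z7t.png',zoom(im,50,130,140,120,5))
E
```

```text
clock: 8.6
ee_pos: [0.5096, 0.4521, 0.2357]
tcp_rot: [-1.281, 1.062, -1.067]
contact_force: [-0.6, -0.8, 0.4]
finger_gap: 0.0854
clock 8.6 pos [0.5096 0.4521 0.2357] psi 11.0 q [0.62 0.32 1.48 0.   1.33 0.43] gap 0.0854 F [-0.6 -0.8  0.4]
turn [-0.023  0.384 -0.014] shift [ 0.547  0.061 -1.175]
```

View pics/z7.png

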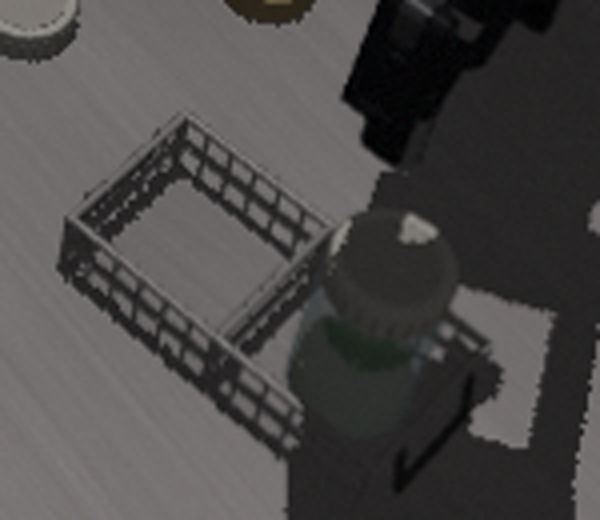

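```bash
python3 -m inch '[[0,0,0,1,0,-0.4,1],[0,0,0,1,0,-0.4,1],[0,0,0,1,0,-0.4,1],[0,0,0,1,0,-0.4,1],[0,0,0,1,0,-0.4,1]]';python3 -m inch '[[0,0,0,1,0,-0.2,1],[0,0,0,1,0,-0.2,1],[0,0,0,1,0,-0.2,1],[0,0,0,1,0,-0.2,1],[0,0,0,1,0,-0.2,1]]';python3 -m inch '[[0,0,0,1,0,0,1],[0,0,0,1,0,0,1],[0,0,0,1,0,0,1],[0,0,0,1,0,0,1],[0,0,0,1,0,0,1]]'; python3 go.py .505 -.215 .2 11
```

```text
clock: 9.2
ee_pos: [0.4632, 0.2341, 0.2246]
tcp_rot: [-1.298, 1.072, -1.068]
contact_force: [-0.2, 0.7, 1.0]
finger_gap: 0.0852
clock: 9.7
ee_pos: [0.4605, 0.0263, 0.2232]
tcp_rot: [-1.3, 1.078, -1.071]
contact_force: [-0.7, 0.6, -0.1]
finger_gap: 0.0854
clock: 10.2
ee_pos: [0.4977, -0.1743, 0.2221]
tcp_rot: [-1.299, 1.082, -1.074]
contact_force: [0.3, 0.1, 1.1]
finger_gap: 0.0853
clock 10.2 pos [ 0.4977 -0.1743  0.2221] psi 10.3 q [-0.46  0.02  1.85 -0.01  1.28 -0.64] gap 0.0853 F [0.3 0.1 1.1]
turn [ 0.021 -0.026  0.006] shift [0.207 0.111 0.001]
```

```bash
python3 -m inch '[[0.02,-0.026,0,0.207,0.11,0,1],[0.02,-0.026,0,0.207,0.11,0,1],[0.02,-0.026,0,0.207,0.11,0,1],[0.02,-0.026,0,0.207,0.11,0,1]]'; python3 go.py .505 -.215 .05 11;  python3 - <<'E'
from draw import *
snap('scene','scene8');im=cv2.imread('pics/scene8.png');cv2.imwrite('pics/z8.png',zoom(im,160,50,150,140,4))
E
```

```text
clock: 10.6
ee_pos: [0.5048, -0.2134, 0.1996]
tcp_rot: [-1.296, 1.066, -1.066]
contact_force: [0.1, 0.8, 0.4]
finger_gap: 0.0854
clock 10.6 pos [ 0.5048 -0.2134  0.1996] psi 11.1 q [-0.53  0.08  1.83 -0.    1.23 -0.72] gap 0.0854 F [0.1 0.8 0.4]
turn [0.003 0.002 0.002] shift [0.008 0.748 0.001]
```

View pics/z8.png

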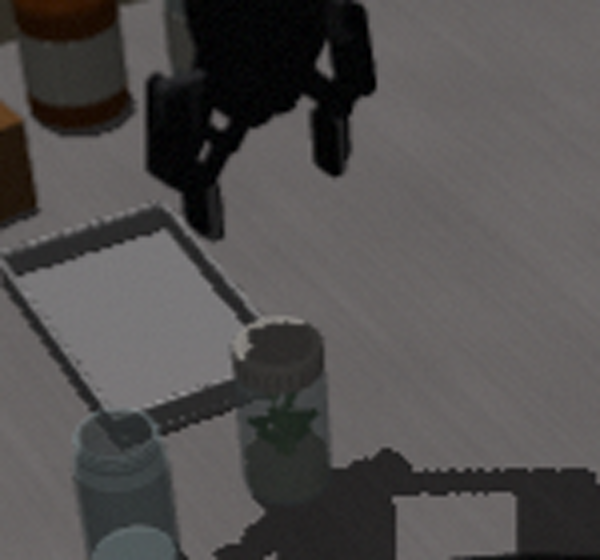

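```bash
python3 -m inch '[[0,0,0,0.008,0.2,0,1],[0,0,0,0.008,0.4,0,1],[0,0,0,0.008,0.6,0,1],[0,0,0,0.008,0.7,0,1],[0,0,0,0.008,0.748,0,1],[0,0,0,0.008,0.748,0,0.7],[0,0,0,0.008,0.748,0,0.4],[0,0,0,0.008,0.748,0,0],[0,0,0,0.008,0.748,0,0],[0,0,0,0.008,0.748,0,0]]' 40; python3 go.py .523 .361 .2 11
```

```text
clock: 11.65
ee_pos: [0.5069, -0.216, 0.0526]
tcp_rot: [-1.295, 1.062, -1.07]
contact_force: [-0.1, 1.0, 5.5]
finger_gap: 0.0568
clock 11.65 pos [ 0.5069 -0.216   0.0526] psi 11.1 q [-0.53  0.28  1.91 -0.    0.95 -0.72] gap 0.0568 F [-0.1  1.   5.5]
turn [-0.005  0.003  0.008] shift [-2.813 -0.747  0.635]
```

```bash
python3 -m inch '[[0,0,0,0,-0.1,0,0],[0,0,0,0,-0.3,0,0],[0,0,0,0,-0.5,0,0],[0,0,0,0,-0.7,0,0],[0,0,0,0,-0.88,0,0],[0,0,0,0,-0.88,0,0]]';python3 -m inch '[[0,0,0,-0.2,0,0.05,0],[0,0,0,-0.45,0,0.1,0],[0,0,0,-0.7,0,0.15,0],[0,0,0,-0.95,0,0.2,0],[0,0,0,-1,0,0.22,0]]'; python3 -m inch '[[0,0,0,-0.25,0,0.1,0],[0,0,0,-0.5,0,0.15,0],[0,0,0,-0.75,0,0.2,0],[0,0,0,-1,0,0.22,0],[0,0,0,-1,0,0.22,0]]'; python3 go.py .523 .361 .2 11
```

```text
clock: 12.25
ee_pos: [0.5097, -0.2175, 0.2352]
tcp_rot: [-1.293, 1.051, -1.08]
contact_force: [0.8, -0.2, -2.6]
finger_gap: 0.0566
clock: 12.75
ee_pos: [0.512, -0.0082, 0.2304]
tcp_rot: [-1.296, 1.053, -1.072]
contact_force: [-0.2, -0.8, -3.7]
finger_gap: 0.0562
clock: 13.25
ee_pos: [0.514, 0.2006, 0.2267]
tcp_rot: [-1.299, 1.053, -1.066]
contact_force: [0.1, -0.5, -2.4]
finger_gap: 0.0565
clock 13.25 pos [0.514  0.2006 0.2267] psi 11.6 q [ 0.25  0.06  1.79 -0.01  1.28  0.05] gap 0.0565 F [ 0.1 -0.5 -2.4]
turn [-0.008  0.02   0.013] shift [-0.777  0.13   0.204]
```

Run:
```python
from draw import *
snap('scene','scene9');im=cv2.imread('pics/scene9.png');cv2.imwrite('pics/z9.png',im)
```

```text
(no output)
```

View pics/z9.png

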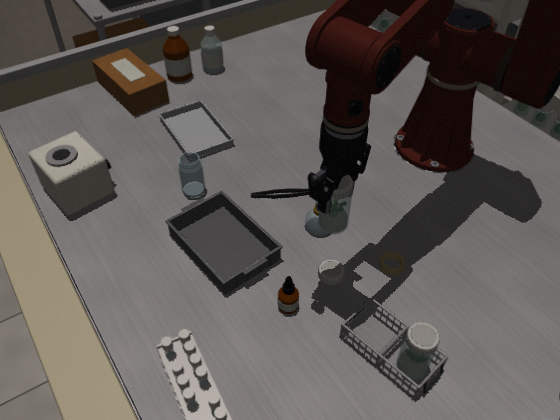

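```bash
python3 -m inch '[[0,0,0,-0.2,0,0.05,0],[0,0,0,-0.45,0,0.1,0],[0,0,0,-0.7,0.05,0.18,0],[0,0.02,0.01,-0.777,0.13,0.204,0],[0,0.02,0.01,-0.777,0.13,0.204,0],[0,0.02,0.01,-0.777,0.13,0.204,0]]'; python3 go.py .523 .361 .12 11
python3 - <<'E'
from draw import *
print('cB lid est',onz('scene',422.5,333,.113))
snap('top','top10');im=cv2.imread('pics/top10.png')
cv2.imwrite('pics/z10.png',zoom(im,60,130,140,120,5))
E
```

```text
clock: 13.9
ee_pos: [0.5227, 0.358, 0.1975]
tcp_rot: [-1.297, 1.064, -1.071]
contact_force: [0.3, -0.3, -2.2]
finger_gap: 0.0565
clock 13.9 pos [0.5227 0.358  0.1975] psi 11.0 q [ 0.49  0.26  1.62 -0.01  1.26  0.3 ] gap 0.0565 F [ 0.3 -0.3 -2.2]
turn [-0.    -0.001  0.01 ] shift [-0.016  0.387  0.004]
cB lid est [0.50209987 0.4491105  0.113     ]
```

View pics/z10.png

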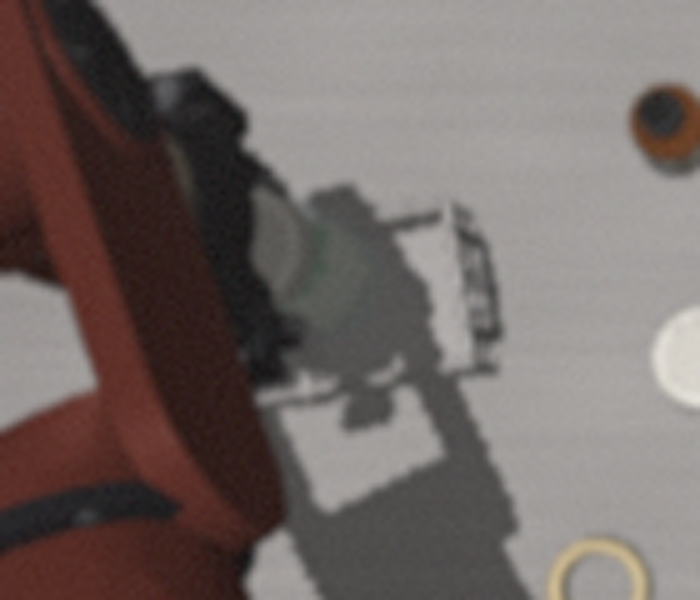

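```bash
python3 -m inch '[[0,0,0.01,-0.016,0.15,0.004,0],[0,0,0.01,-0.016,0.3,0.004,0],[0,0,0.01,-0.016,0.4,0.004,0],[0,0,0.01,-0.016,0.5,0.004,0],[0,0,0.01,-0.016,0.57,0.004,0],[0,0,0.01,-0.016,0.63,0.004,0],[0,0,0.01,-0.016,0.67,0.004,0],[0,0,0.01,-0.016,0.67,0.004,0]]'; python3 go.py .523 .361 .0556 11
```

```text
clock: 14.75
ee_pos: [0.5234, 0.36, 0.0637]
tcp_rot: [-1.293, 1.068, -1.068]
contact_force: [0.4, 0.5, -3.0]
finger_gap: 0.0563
clock 14.75 pos [0.5234 0.36   0.0637] psi 10.9 q [0.49 0.42 1.69 0.   1.03 0.3 ] gap 0.0563 F [ 0.4  0.5 -3. ]
turn [-0.001 -0.004 -0.   ] shift [-0.005  0.04  -0.001]
```

```bash
python3 -m inch '[[0,0,0,0,0.015,0,0],[0,0,0,0,0.03,0,0],[0,0,0,0,0.038,0,0],[0,0,0,0,0.045,0,0],[0,0,0,0,0.05,0,0],[0,0,0,0,0.05,0,0]]'; python3 go.py .523 .361 .0556 11
```

```text
clock: 15.35
ee_pos: [0.5237, 0.3605, 0.0557]
tcp_rot: [-1.292, 1.068, -1.068]
contact_force: [-4.1, -1.1, 5.2]
finger_gap: 0.0566
clock 15.35 pos [0.5237 0.3605 0.0557] psi 10.9 q [0.49 0.43 1.69 0.   1.01 0.3 ] gap 0.0566 F [-4.1 -1.1  5.2]
turn [-0.001 -0.003 -0.001] shift [-0.003  0.001 -0.003]
```

```bash
python3 -m inch '[[0,0,0,0,0,0,0.72],[0,0,0,0,0,0,0.8],[0,0,0,0,0,0,1],[0,0,0,0,0,0,1],[0,0,0,0,-0.2,0,1],[0,0,0,0,-0.45,0,1],[0,0,0,0,-0.7,0,1],[0,0,0,0,-0.9,0,1],[0,0,0,0,-0.9,0,1]]';python3 go.py .497 .196 .2 11
python3 - <<'E'
from draw import *
for n in('scene','top'):
    snap(n,n+'11')
im=cv2.imread('pics/scene11.png');cv2.imwrite('pics/z11.png',zoom(im,310,230,150,170,4))
E
```

```text
clock: 16.25
ee_pos: [0.528, 0.3628, 0.2452]
tcp_rot: [-1.277, 1.06, -1.07]
contact_force: [-0.6, 0.4, -0.0]
finger_gap: 0.0856
clock 16.25 pos [0.528  0.3628 0.2452] psi 10.9 q [0.49 0.23 1.57 0.   1.32 0.3 ] gap 0.0856 F [-0.6  0.4 -0. ]
turn [-0.032 -0.003 -0.011] shift [ 0.791  0.217 -0.313]
```

View pics/z11.png

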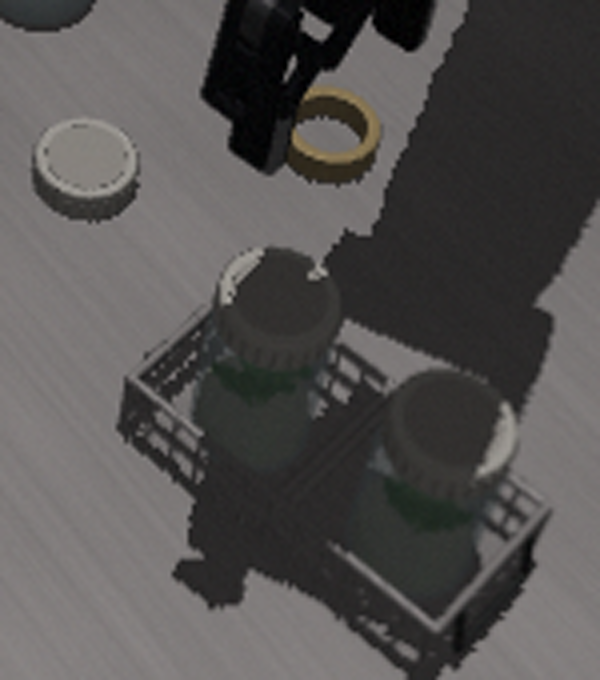

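```bash
python3 -m inch '[[-0.03,0.15,0,0.25,0,-0.1,1],[-0.03,0.15,0,0.5,0,-0.2,1],[-0.03,0.15,0,0.791,0.2,-0.313,1],[-0.03,0.15,0,0.791,0.4,-0.313,1],[-0.03,0.15,0,0.791,0.6,-0.313,1],[-0.03,0.15,0,0.791,0.8,-0.313,1],[-0.03,0.15,0,0.791,0.8,-0.313,1]]';python3 go.py .497 .196 .02 6
python3 - <<'E'
from draw import *
o=get_obs(); M=R.from_rotvec(o['tcp_rot']).as_matrix(); p=np.array(o['ee_pos'])
n='scene';snap(n,n+'12');im=cv2.imread(f'pics/{n}12.png')
cv2.imwrite('pics/z12.png',zoom(im,260,190,150,130,5))
E
```

```text
clock: 17.05
ee_pos: [0.4849, 0.1914, 0.0682]
tcp_rot: [-1.285, 1.145, -1.112]
contact_force: [-1.2, -0.0, -0.6]
finger_gap: 0.0854
clock 17.05 pos [0.4849 0.1914 0.0682] psi 6.5 q [0.24 0.22 1.95 0.   1.   0.12] gap 0.0854 F [-1.2 -0.  -0.6]
turn [0.061 0.019 0.003] shift [-0.016  0.239  0.07 ]
```

View pics/z12.png

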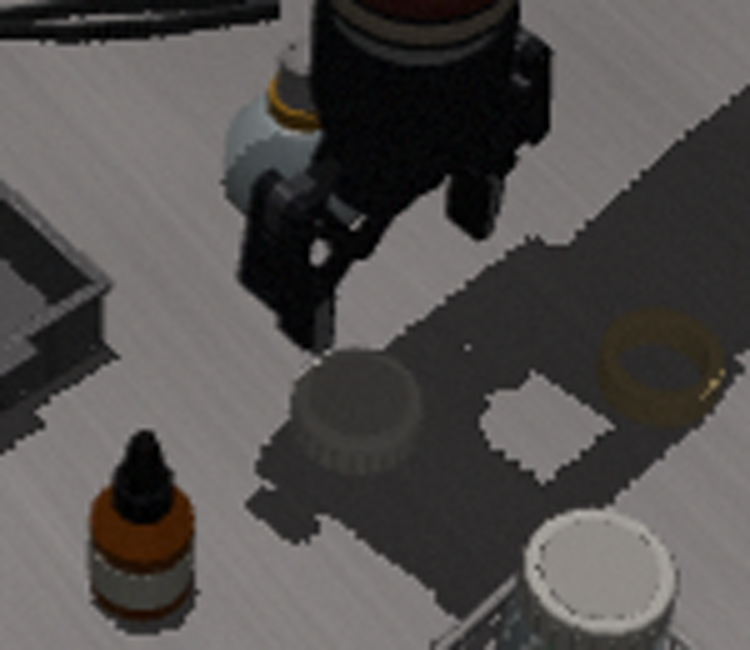

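```bash
python3 -m inch '[[0.06,0.02,0,-0.016,0,0.07,1],[0.06,0.02,0,-0.016,0.1,0.07,1],[0.06,0.02,0,-0.016,0.15,0.07,1],[0.06,0.02,0,-0.016,0.15,0.07,1],[0.06,0.02,0,-0.016,0.15,0.07,1]]';python3 go.py .497 .196 .0 6
```

```text
clock: 17.6
ee_pos: [0.5022, 0.1977, 0.0428]
tcp_rot: [-1.25, 1.125, -1.135]
contact_force: [0.0, 0.2, 0.3]
finger_gap: 0.0852
clock 17.6 pos [0.5022 0.1977 0.0428] psi 6.0 q [ 0.25  0.28  1.94 -0.    0.92  0.14] gap 0.0852 F [0.  0.2 0.3]
turn [-0.018  0.001  0.   ] shift [ 0.006  0.214 -0.029]
```

```bash
python3 -m inch '[[-0.018,0,0,0.006,0.05,-0.029,0.85],[-0.018,0,0,0.006,0.1,-0.029,0.85],[-0.018,0,0,0.006,0.15,-0.029,0.85],[-0.018,0,0,0.006,0.18,-0.029,0.85],[-0.018,0,0,0.006,0.195,-0.029,0.85],[-0.018,0,0,0.006,0.195,-0.029,0.85]]';python3 go.py .497 .196 .0 6;python3 - <<'E'
from draw import *
n='scene';snap(n,n+'13');im=cv2.imread(f'pics/{n}13.png')
cv2.imwrite('pics/z13.png',zoom(im,280,200,110,100,7))
E
```

```text
clock: 18.2
ee_pos: [0.4963, 0.1958, 0.0029]
tcp_rot: [-1.259, 1.133, -1.131]
contact_force: [0.1, 0.1, -0.7]
finger_gap: 0.0726
clock 18.2 pos [0.4963 0.1958 0.0029] psi 6.0 q [0.24 0.34 1.95 0.   0.85 0.14] gap 0.0726 F [ 0.1  0.1 -0.7]
turn [0.004 0.001 0.   ] shift [-0.001  0.015  0.004]
```

View pics/z13.png

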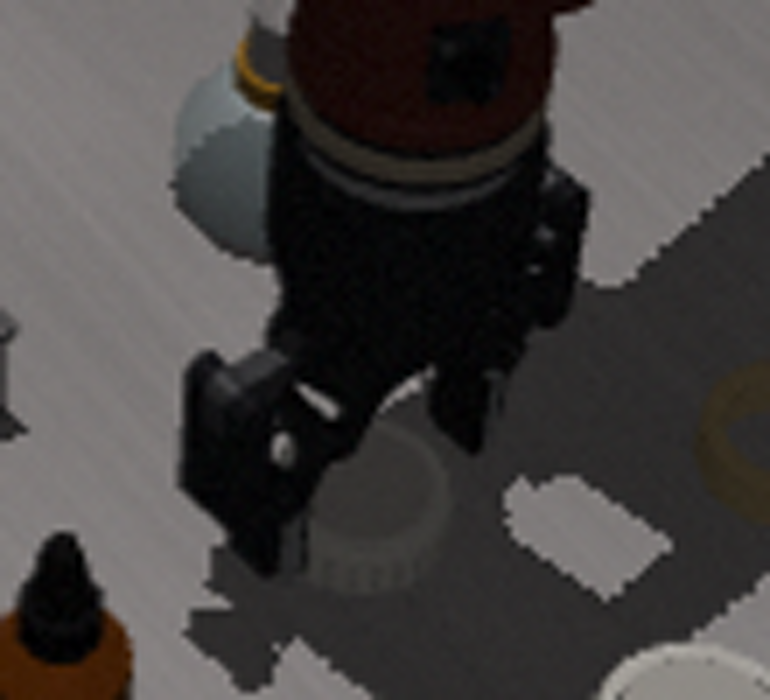

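```bash
python3 -m inch '[[0,0,0,0,0.015,0,0.8],[0,0,0,0,0.015,0,0.7],[0,0,0,0,0.015,0,0.6],[0,0,0,0,0.015,0,0],[0,0,0,0,0.015,0,0],[0,0,0,0,0.015,0,0],[0,0,0,0,0.015,0,0]]' 30;python3 go.py .638 .057 .2 6
```

```text
clock: 18.95
ee_pos: [0.4973, 0.1961, 0.0009]
tcp_rot: [-1.257, 1.131, -1.131]
contact_force: [-0.4, 1.1, 3.8]
finger_gap: 0.0549
clock 18.95 pos [0.4973 0.1961 0.0009] psi 6.0 q [0.24 0.35 1.95 0.   0.84 0.14] gap 0.0549 F [-0.4  1.1  3.8]
turn [-0.     0.001 -0.   ] shift [ 0.765 -0.995  0.627]
```

Gripped at a gap of 0.055 (the lid is 56 mm). Lifting, then checking.

```bash
python3 -m inch '[[0,0,0,0,-0.1,0,0],[0,0,0,0,-0.25,0,0],[0,0,0,0,-0.5,0,0],[0,0,0,0,-0.75,0,0],[0,0,0,0,-0.8,0,0],[0,0,0,0,-0.8,0,0]]';python3 go.py .638 .057 .2 6;python3 - <<'E'
from draw import *
n='scene';snap(n,n+'14');im=cv2.imread(f'pics/{n}14.png')
cv2.imwrite('pics/z14.png',zoom(im,240,130,150,140,5))
E
```

```text
clock: 19.55
ee_pos: [0.4991, 0.1965, 0.1636]
tcp_rot: [-1.252, 1.128, -1.133]
contact_force: [-1.4, 0.9, -1.0]
finger_gap: 0.0543
clock 19.55 pos [0.4991 0.1965 0.1636] psi 6.0 q [0.24 0.09 1.89 0.   1.15 0.14] gap 0.0543 F [-1.4  0.9 -1. ]
turn [-0.012  0.001 -0.002] shift [ 0.767 -0.179  0.619]
```

View pics/z14.png

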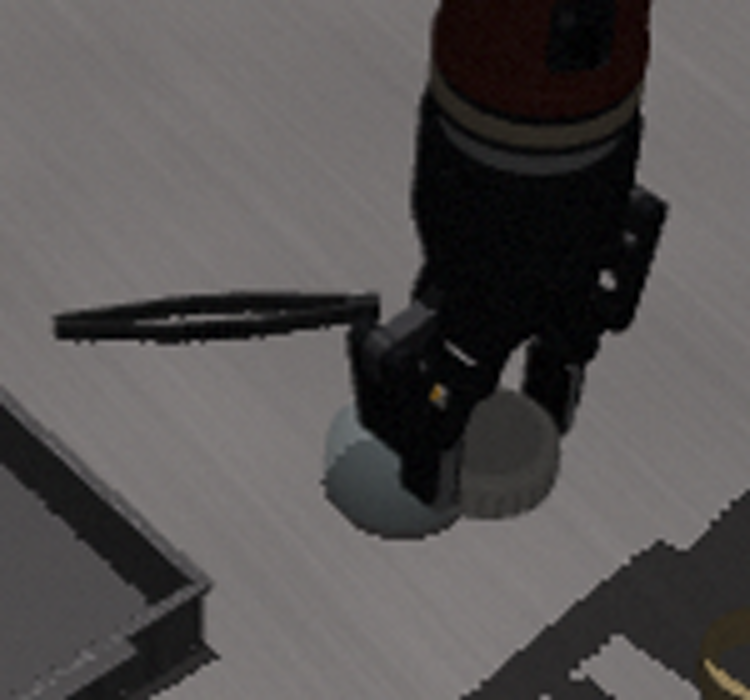

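```bash
python3 -m inch '[[0,0,0,0.15,0,0.12,0],[0,0,0,0.35,0,0.28,0],[0,0,0,0.55,0,0.45,0],[0,0,0,0.767,0,0.619,0],[0,0,0,0.767,0,0.619,0],[0,0,0,0.767,0,0.619,0]]';python3 go.py .638 .057 .06 6;python3 - <<'E'
from draw import *
o=get_obs();p=np.array(o['ee_pos'])
for n in('top','scene'):
    snap(n,n+'15');im=cv2.imread(f'pics/{n}15.png')
    circ(n,im,.638,.057,.028,.004,(0,255,0))
    circ(n,im,.650,-.053,.029,.004,(0,255,0))
    box(n,im,.644,.002,np.radians(6.1),.142,.212,.004,(0,255,255))
    box(n,im,.644,.002,np.radians(6.1),.15,.22,.045,(0,255,255))
    if n=='top': cv2.imwrite('pics/z15t.png',zoom(im,210,90,130,110,5))
    else: cv2.imwrite('pics/z15.png',zoom(im,160,140,150,150,4))
E
```

```text
clock: 20.2
ee_pos: [0.6351, 0.0549, 0.1571]
tcp_rot: [-1.259, 1.138, -1.13]
contact_force: [-0.4, 0.1, -0.8]
finger_gap: 0.0547
clock 20.2 pos [0.6351 0.0549 0.1571] psi 5.9 q [-0.02  0.31  1.64  0.    1.19 -0.13] gap 0.0547 F [-0.4  0.1 -0.8]
turn [ 0.011 -0.005 -0.002] shift [-0.008  0.485  0.018]
```

View pics/z15t.png

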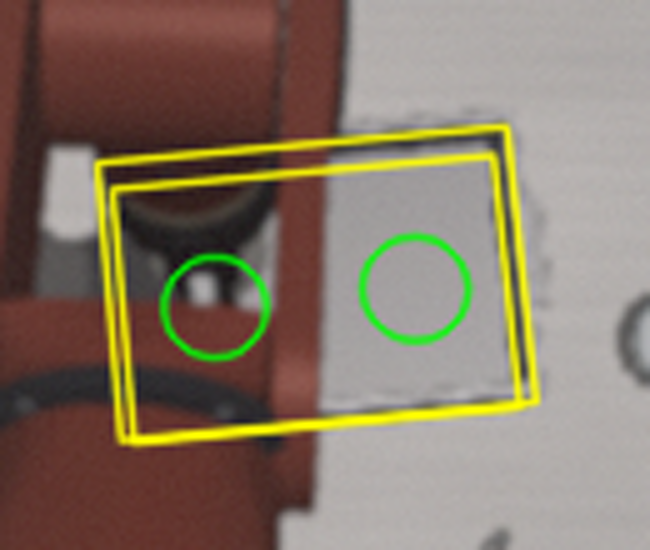

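View pics/z15.png

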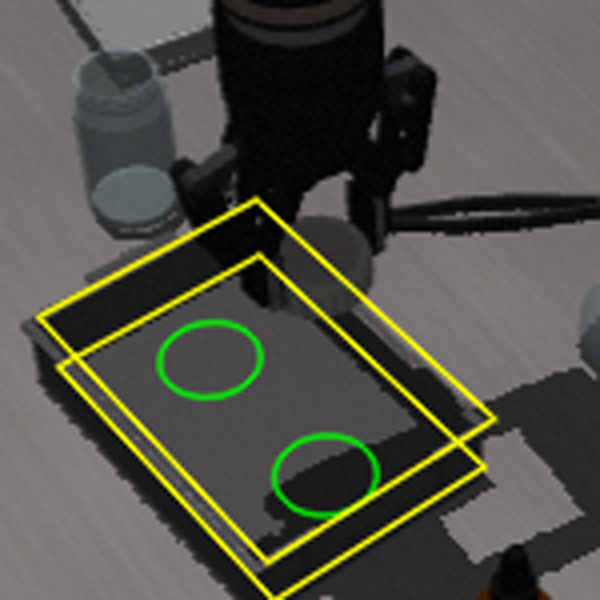

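```bash
python3 -m inch '[[0.01,0,0,-0.012,0.15,0.02,0],[0.01,0,0,-0.012,0.3,0.02,0],[0.01,0,0,-0.012,0.45,0.02,0],[0.01,0,0,-0.012,0.6,0.02,0],[0.01,0,0,-0.012,0.67,0.02,0],[0.01,0,0,-0.012,0.71,0.02,0],[0.01,0,0,-0.012,0.72,0.02,0]]';python3 go.py .639 .058 .005 6
```

```text
clock: 21.0
ee_pos: [0.6361, 0.0609, 0.0135]
tcp_rot: [-1.257, 1.132, -1.129]
contact_force: [-0.5, 0.4, 0.0]
finger_gap: 0.0546
clock 21.0 pos [0.6361 0.0609 0.0135] psi 6.1 q [-0.02  0.5   1.69  0.    0.95 -0.12] gap 0.0546 F [-0.5  0.4  0. ]
turn [ 0.002  0.003 -0.004] shift [0.016 0.042 0.013]
```

```bash
python3 -m inch '[[0,0,0,0.01,0.015,0.01,0],[0,0,0,0.01,0.025,0.01,0],[0,0,0,0.01,0.035,0.01,0],[0,0,0,0.01,0.042,0.01,0],[0,0,0,0.01,0.046,0.01,0],[0,0,0,0.01,0.048,0.01,0]]';python3 go.py .639 .058 .005 6
```

```text
clock: 21.6
ee_pos: [0.6387, 0.059, 0.0049]
tcp_rot: [-1.257, 1.132, -1.129]
contact_force: [-2.2, -0.7, 6.8]
finger_gap: 0.0541
clock 21.6 pos [0.6387 0.059  0.0049] psi 6.1 q [-0.02  0.52  1.69  0.    0.94 -0.13] gap 0.0541 F [-2.2 -0.7  6.8]
turn [ 0.002  0.003 -0.003] shift [ 0.005 -0.001  0.001]
```

```bash
python3 -m inch '[[0,0,0,0,0,0,0.72],[0,0,0,0,0,0,0.85],[0,0,0,0,0,0,0.92],[0,0,0,0,0,0,0.92],[0,0,0,0,-0.2,0,0.95],[0,0,0,0,-0.45,0,1],[0,0,0,0,-0.7,0,1],[0,0,0,0,-0.95,0,1],[0,0,0,0,-1,0,1],[0,0,0,0,-1,0,1]]';python3 go.py .624 -.199 .2 6
```

```text
clock: 22.6
ee_pos: [0.6412, 0.0587, 0.2089]
tcp_rot: [-1.252, 1.127, -1.133]
contact_force: [-0.4, 0.2, -0.7]
finger_gap: 0.0855
clock 22.6 pos [0.6412 0.0587 0.2089] psi 6.1 q [-0.02  0.27  1.59  0.    1.27 -0.12] gap 0.0855 F [-0.4  0.2 -0.7]
turn [-0.013  0.003 -0.001] shift [ 1.272  0.042 -0.222]
```

```bash
python3 -m inch '[[0,0,0,0.25,0,0,1],[0,0,0,0.5,0,0,1],[0,0,0,0.75,0,0,1],[0,0,0,1,0,0,1],[0,0,0,1,0,0,1]]';python3 go.py .624 -.199 .2 6
python3 - <<'E'
from draw import *
for n in('top','scene'):
    snap(n,n+'16');im=cv2.imread(f'pics/{n}16.png')
    if n=='scene': cv2.imwrite('pics/z16.png',zoom(im,130,90,170,200,3))
    else: cv2.imwrite('pics/z16t.png',zoom(im,210,90,190,110,4))
E
```

```text
clock: 23.1
ee_pos: [0.6607, -0.1465, 0.2049]
tcp_rot: [-1.254, 1.135, -1.136]
contact_force: [-1.0, 0.3, -0.4]
finger_gap: 0.0856
clock 23.1 pos [ 0.6607 -0.1465  0.2049] psi 5.7 q [-0.32  0.34  1.51  0.    1.29 -0.42] gap 0.0856 F [-1.   0.3 -0.4]
turn [-0.003 -0.011  0.001] shift [ 0.243  0.024 -0.209]
```

View pics/z16.png

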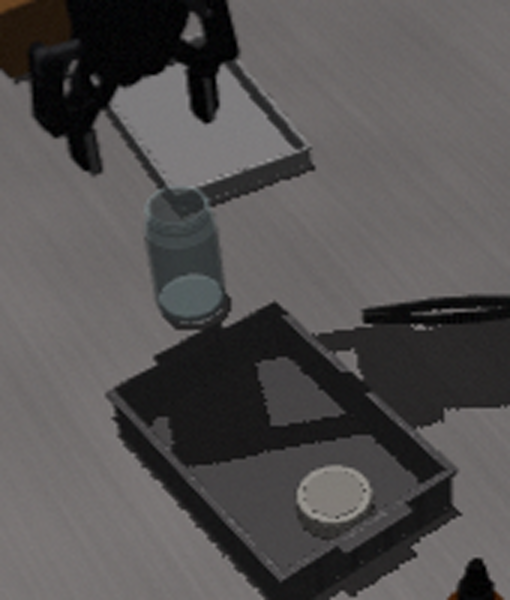

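View pics/z16t.png

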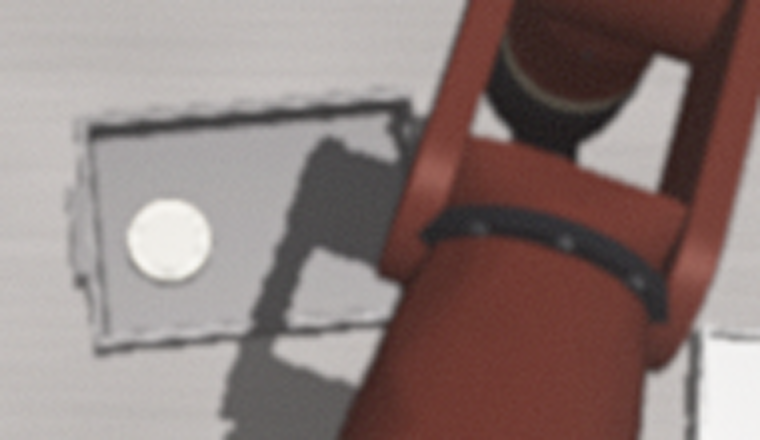

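```bash
python3 -m inch '[[0,0,0,0.24,0.02,-0.209,1],[0,0,0,0.24,0.02,-0.209,1],[0,0,0,0.24,0.02,-0.209,1],[0,0,0,0.24,0.02,-0.209,1]]';python3 go.py .6235 -.199 .05 6
python3 - <<'E'
from draw import *
n='scene';snap(n,n+'17');im=cv2.imread(f'pics/{n}17.png')
cv2.imwrite('pics/z17.png',zoom(im,130,80,130,130,5))
E
```

```text
clock: 23.6
ee_pos: [0.6237, -0.1915, 0.1999]
tcp_rot: [-1.252, 1.135, -1.129]
contact_force: [0.5, -0.4, 0.1]
finger_gap: 0.0851
clock 23.6 pos [ 0.6237 -0.1915  0.1999] psi 5.9 q [-0.41  0.3   1.57  0.01  1.27 -0.51] gap 0.0851 F [ 0.5 -0.4  0.1]
turn [-0.001 -0.002 -0.011] shift [ 0.041  0.749 -0.005]
```

View pics/z17.png

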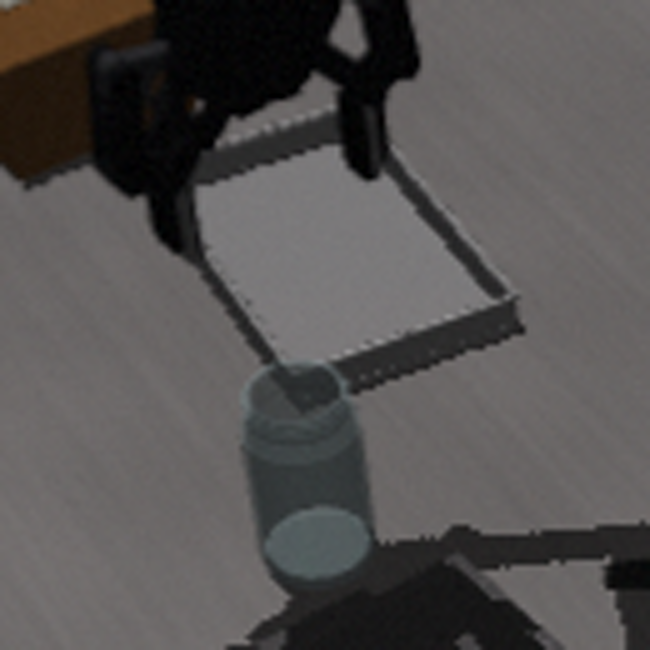

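```bash
python3 -m inch '[[0,0,-0.01,0.041,0.1,-0.005,1],[0,0,-0.01,0.041,0.3,-0.005,1],[0,0,-0.01,0.041,0.5,-0.005,1],[0,0,-0.01,0.041,0.65,-0.005,1],[0,0,-0.01,0.041,0.76,-0.005,1],[0,0,-0.01,0.041,0.76,-0.005,1],[0,0,-0.01,0.041,0.76,-0.005,0.6],[0,0,-0.01,0.041,0.76,-0.005,0],[0,0,-0.01,0.041,0.76,-0.005,0],[0,0,-0.01,0.041,0.76,-0.005,0]]' 40;python3 go.py .650 -.053 .2 6
python3 - <<'E'
from draw import *
n='scene';snap(n,n+'18');im=cv2.imread(f'pics/{n}18.png')
cv2.imwrite('pics/z18.png',zoom(im,130,110,130,110,5))
E
```

```text
clock: 24.65
ee_pos: [0.6262, -0.1994, 0.051]
tcp_rot: [-1.254, 1.127, -1.136]
contact_force: [-0.3, 0.5, 4.4]
finger_gap: 0.0574
clock 24.65 pos [ 0.6262 -0.1994  0.051 ] psi 6.0 q [-0.42  0.47  1.64  0.    1.02 -0.52] gap 0.0574 F [-0.3  0.5  4.4]
turn [-0.011 -0.001  0.004] shift [-0.714 -0.746  0.199]
```

View pics/z18.png

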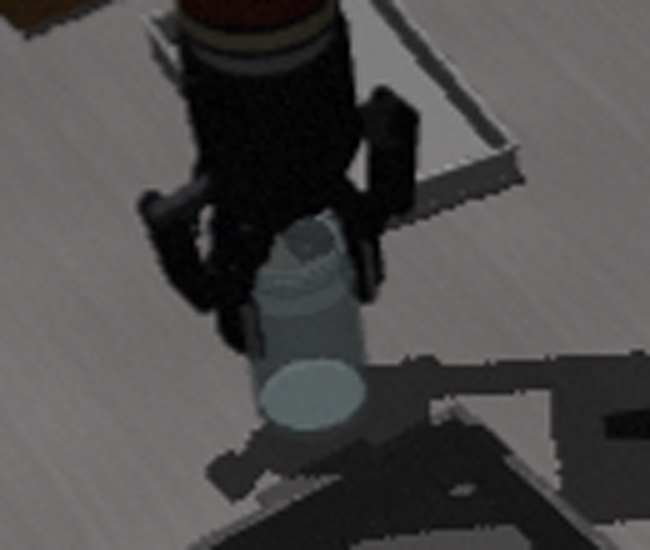

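```bash
python3 -m inch '[[0,0,0,0,-0.1,0,0],[0,0,0,0,-0.25,0,0],[0,0,0,0,-0.4,0,0],[0,0,0,0,-0.55,0,0],[0,0,0,-0.2,-0.6,0.05,0],[0,0,0,-0.4,-0.6,0.1,0],[0,0,0,-0.6,-0.6,0.17,0],[0,0,0,-0.714,-0.6,0.199,0],[0,0,0,-0.714,-0.6,0.199,0],[0,0,0,-0.714,-0.6,0.199,0]]';python3 go.py .650 -.053 .06 6
```

```text
clock: 25.7
ee_pos: [0.6498, -0.0528, 0.1706]
tcp_rot: [-1.255, 1.126, -1.135]
contact_force: [0.0, -0.1, -1.7]
finger_gap: 0.0577
clock 25.7 pos [ 0.6498 -0.0528  0.1706] psi 6.1 q [-0.19  0.32  1.6  -0.    1.21 -0.29] gap 0.0577 F [ 0.  -0.1 -1.7]
turn [-0.01   0.002  0.005] shift [-0.001  0.553 -0.002]
```

Run:
```python
from draw import *
n='scene';snap(n,n+'19');im=cv2.imread(f'pics/{n}19.png')
cv2.imwrite('pics/z19.png',zoom(im,150,110,150,170,4))
```

```text
(no output)
```

View pics/z19.png

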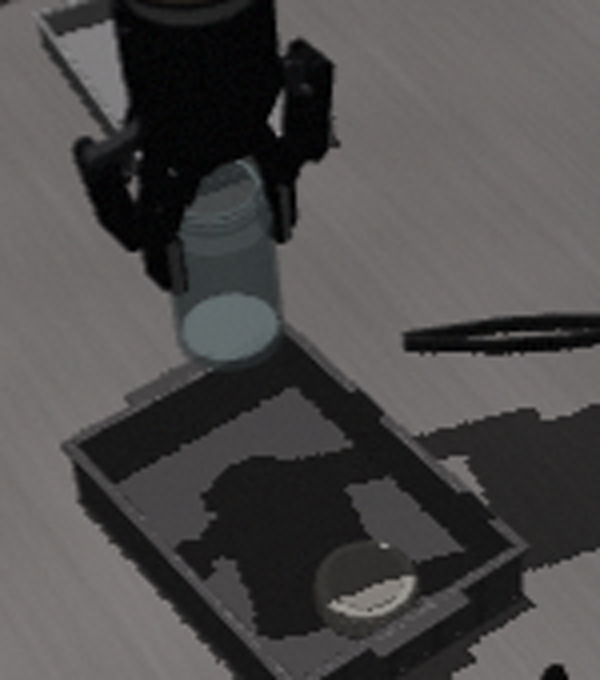

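```bash
python3 -m inch '[[0,0,0,0,0.1,0,0],[0,0,0,0,0.2,0,0],[0,0,0,0,0.3,0,0],[0,0,0,0,0.4,0,0],[0,0,0,0,0.47,0,0],[0,0,0,0,0.52,0,0],[0,0,0,0,0.545,0,0],[0,0,0,0,0.545,0,0]]';python3 go.py .650 -.053 .055 6
```

```text
clock: 26.55
ee_pos: [0.6501, -0.0542, 0.0611]
tcp_rot: [-1.255, 1.128, -1.136]
contact_force: [0.5, 0.5, -1.8]
finger_gap: 0.0578
clock 26.55 pos [ 0.6501 -0.0542  0.0611] psi 6.0 q [-0.19  0.45  1.65 -0.    1.03 -0.29] gap 0.0578 F [ 0.5  0.5 -1.8]
turn [-0.008 -0.002  0.005] shift [-0.006  0.03   0.   ]
```

```bash
python3 -m inch '[[0,0,0,0,0.01,0,0],[0,0,0,0,0.02,0,0],[0,0,0,0,0.028,0,0],[0,0,0,0,0.035,0,0],[0,0,0,0,0.04,0,0],[0,0,0,0,0.04,0,0]]';python3 go.py .650 -.053 .055 6
```

```text
clock: 27.15
ee_pos: [0.6506, -0.0543, 0.055]
tcp_rot: [-1.255, 1.128, -1.136]
contact_force: [-2.5, 0.8, 5.1]
finger_gap: 0.0581
clock 27.15 pos [ 0.6506 -0.0543  0.055 ] psi 6.0 q [-0.19  0.46  1.65 -0.    1.02 -0.29] gap 0.0581 F [-2.5  0.8  5.1]
turn [-0.009 -0.001  0.006] shift [-0.007  0.    -0.002]
```

```bash
python3 -m inch '[[0,0,0,0,0,0,0.72],[0,0,0,0,0,0,0.8],[0,0,0,0,0,0,1],[0,0,0,0,0,0,1],[0,0,0,0,-0.2,0,1],[0,0,0,0,-0.45,0,1],[0,0,0,0,-0.7,0,1],[0,0,0,0,-0.9,0,1],[0,0,0,0,-0.9,0,1]]';python3 go.py .447 -.0645 .2 61.6
python3 - <<'E'
from draw import *
n='scene';snap(n,n+'20');im=cv2.imread(f'pics/{n}20.png')
cv2.imwrite('pics/z20.png',zoom(im,150,110,170,180,4))
E
```

```text
clock: 28.05
ee_pos: [0.6546, -0.0547, 0.2446]
tcp_rot: [-1.247, 1.115, -1.146]
contact_force: [0.6, 0.5, 0.9]
finger_gap: 0.0854
clock 28.05 pos [ 0.6546 -0.0547  0.2446] psi 6.0 q [-0.19  0.26  1.54 -0.    1.32 -0.29] gap 0.0854 F [0.6 0.5 0.9]
turn [-0.029 -1.942  0.033] shift [-0.061  0.202 -1.042]
```

View pics/z20.png

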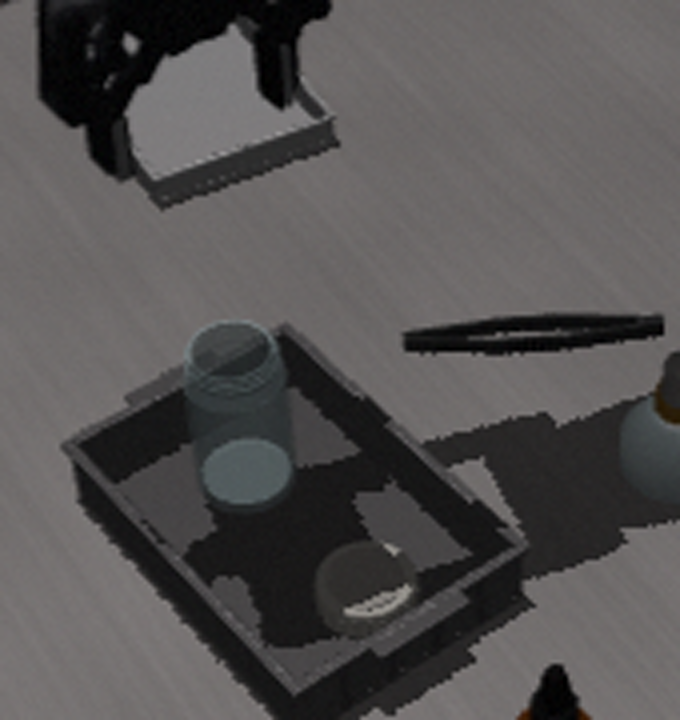

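Empty jar stands in the tray beside the lid. Next, the forceps.

```bash
python3 -m inch '[[0,-1,0,0,0,-0.25,1],[0,-1,0,-0.03,0,-0.5,1],[0,-1,0,-0.05,0.1,-0.75,1],[0,-1,0,-0.06,0.2,-1,1],[0,-1,0,-0.06,0.2,-1,1],[0,-1,0,-0.06,0.2,-1,1]]';python3 -m inch '[[0,-0.94,0,0,0,0,0.5],[0,-0.94,0,0,0,0,0.5],[0,-0.94,0,0,0,0,0.5],[0,-0.94,0,0,0,0,0.5]]';python3 go.py .447 -.0645 .03 61.6
python3 - <<'E'
from draw import *
for n in('top','scene'):
    snap(n,n+'21');im=cv2.imread(f'pics/{n}21.png')
    cv2.imwrite(f'pics/z21{n}.png',zoom(im,230,110,120,120,5) if n=='scene' else zoom(im,250,170,110,100,5))
E
```

```text
clock: 28.7
ee_pos: [0.4494, -0.0627, 0.1941]
tcp_rot: [-1.434, 0.748, -0.761]
contact_force: [1.0, 0.4, -0.4]
finger_gap: 0.0855
clock: 29.1
ee_pos: [0.4517, -0.0631, 0.1952]
tcp_rot: [-1.536, 0.381, -0.398]
contact_force: [0.1, -0.1, -0.1]
finger_gap: 0.0425
clock 29.1 pos [ 0.4517 -0.0631  0.1952] psi 61.5 q [-0.29 -0.13  2.04  0.    1.22 -1.37] gap 0.0425 F [ 0.1 -0.1 -0.1]
turn [-0.005 -0.003  0.021] shift [-0.026  0.826 -0.02 ]
```

View pics/z21scene.png

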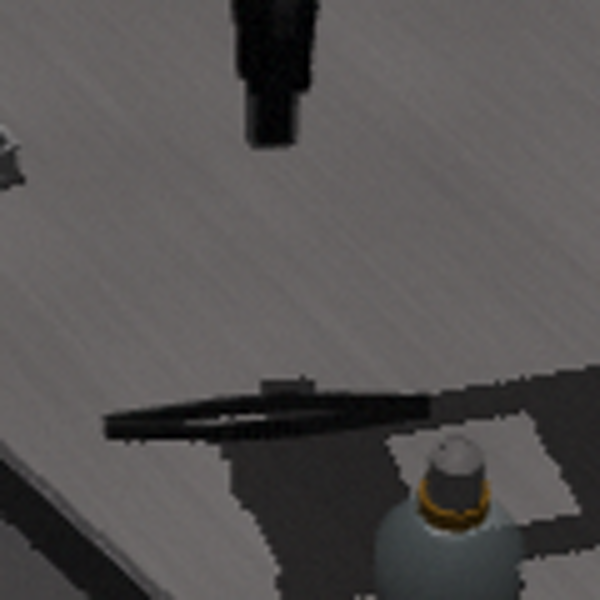

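View pics/z21top.png

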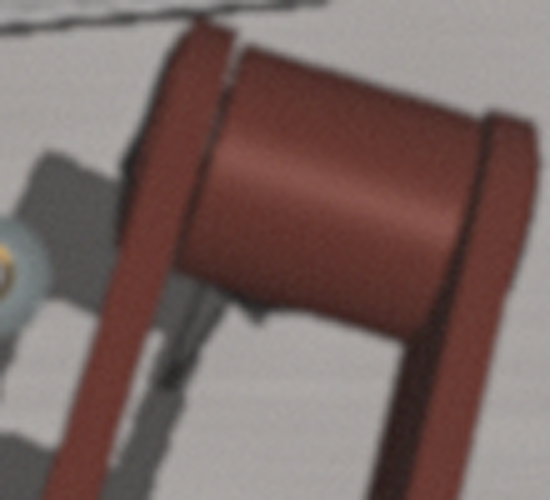

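```bash
python3 -m inch '[[0,0,0.02,-0.026,0.2,-0.02,0.5],[0,0,0.02,-0.026,0.4,-0.02,0.5],[0,0,0.02,-0.026,0.6,-0.02,0.5],[0,0,0.02,-0.026,0.78,-0.02,0.5],[0,0,0.02,-0.026,0.82,-0.02,0.5],[0,0,0.02,-0.026,0.82,-0.02,0.5]]';python3 go.py .447 -.0645 .003 61.6
python3 - <<'E'
from draw import *
n='scene'
snap(n,n+'22');im=cv2.imread(f'pics/{n}22.png')
cv2.imwrite(f'pics/z22{n}.png',zoom(im,230,140,110,90,7))
E
```

```text
clock: 29.8
ee_pos: [0.4453, -0.0641, 0.0297]
tcp_rot: [-1.532, 0.395, -0.391]
contact_force: [0.3, -0.6, 0.1]
finger_gap: 0.0428
clock 29.8 pos [ 0.4453 -0.0641  0.0297] psi 61.3 q [-0.3   0.14  2.14  0.    0.86 -1.37] gap 0.0428 F [ 0.3 -0.6  0.1]
turn [-0.003 -0.012 -0.007] shift [0.009 0.134 0.002]
```

View pics/z22scene.png

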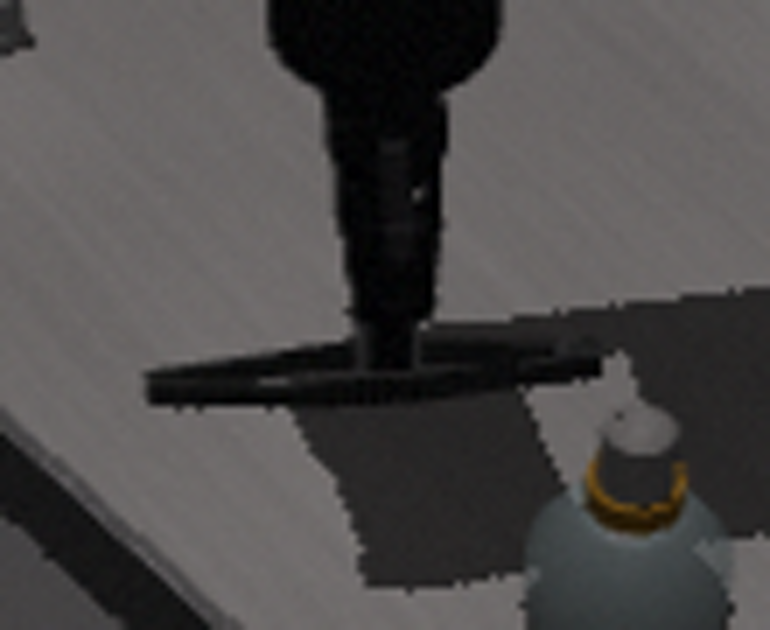

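```bash
python3 -m inch '[[0,-0.01,0,0.009,0.05,0,0.5],[0,-0.01,0,0.009,0.09,0,0.5],[0,-0.01,0,0.009,0.12,0,0.5],[0,-0.01,0,0.009,0.134,0,0.5],[0,-0.01,0,0.009,0.134,0,0.5]]';python3 go.py .447 -.0645 .003 61.6
python3 - <<'E'
from draw import *
n='scene'
snap(n,n+'23');im=cv2.imread(f'pics/{n}23.png')
cv2.imwrite(f'pics/z23{n}.png',zoom(im,230,140,110,90,7))
E
```

```text
clock: 30.35
ee_pos: [0.4481, -0.0652, 0.0042]
tcp_rot: [-1.533, 0.389, -0.389]
contact_force: [-0.2, 0.5, -0.0]
finger_gap: 0.0426
clock 30.35 pos [ 0.4481 -0.0652  0.0042] psi 61.6 q [-0.3   0.2   2.14  0.    0.8  -1.38] gap 0.0426 F [-0.2  0.5 -0. ]
turn [-0.004 -0.001 -0.001] shift [-0.007  0.006  0.   ]
```

View pics/z23scene.png

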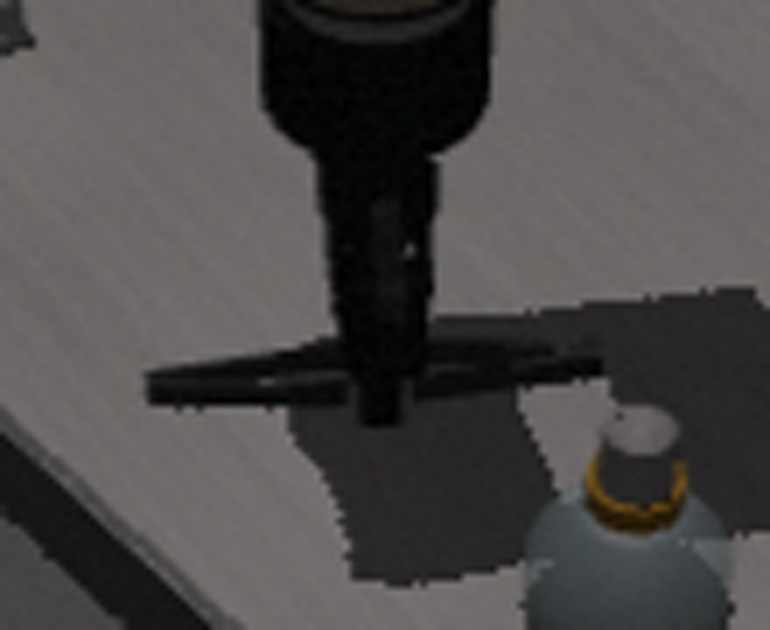

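```bash
python3 -m inch '[[0,0,0,-0.007,0.006,0,0.4],[0,0,0,-0.007,0.006,0,0.3],[0,0,0,-0.007,0.006,0,0],[0,0,0,-0.007,0.006,0,0],[0,0,0,-0.007,0.006,0,0],[0,0,0,-0.007,0.006,0,0]]' 40;python3 go.py .512 -.401 .2 -2.2
```

```text
clock: 31.0
ee_pos: [0.4474, -0.0647, 0.0034]
tcp_rot: [-1.533, 0.388, -0.39]
contact_force: [-0.1, -0.1, 1.9]
finger_gap: 0.0195
clock 31.0 pos [ 0.4474 -0.0647  0.0034] psi 61.6 q [-0.3   0.2   2.14  0.    0.8  -1.38] gap 0.0195 F [-0.1 -0.1  1.9]
turn [-5.000e-03  2.226e+00 -2.000e-03] shift [ 1.085 -0.986 -1.322]
```

```bash
python3 -m inch '[[0,0,0,0,-0.1,0,0],[0,0,0,0,-0.3,0,0],[0,0,0,0,-0.55,0,0],[0,0,0,0,-0.8,0,0],[0,0,0,0,-0.9,0,0]]';python3 -m inch '[[0,0.2,0,0.2,0,-0.2,0],[0,0.5,0,0.4,0,-0.4,0],[0,0.8,0,0.6,0,-0.7,0],[0,1,0,0.8,0,-0.9,0],[0,1,0,1,0,-1,0],[0,1,0,1,0,-1,0],[0,1,0,1,0,-1,0]]';python3 go.py .512 -.401 .15 -2.2
python3 - <<'E'
from draw import *
n='scene'
snap(n,n+'24');im=cv2.imread(f'pics/{n}24.png')
cv2.imwrite(f'pics/z24{n}.png',zoom(im,130,0,200,180,4))
E
```

```text
clock: 31.5
ee_pos: [0.4501, -0.066, 0.1889]
tcp_rot: [-1.534, 0.381, -0.397]
contact_force: [0.7, 0.2, -1.1]
finger_gap: 0.0196
clock: 32.2
ee_pos: [0.5316, -0.3417, 0.1893]
tcp_rot: [-1.424, 0.77, -0.788]
contact_force: [0.1, 0.8, -1.1]
finger_gap: 0.0192
clock 32.2 pos [ 0.5316 -0.3417  0.1893] psi 32.7 q [-0.68  0.26  1.64  0.01  1.23 -1.26] gap 0.0192 F [ 0.1  0.8 -1.1]
turn [-0.02   1.218  0.011] shift [ 0.195  0.196 -0.244]
```

View pics/z24scene.png

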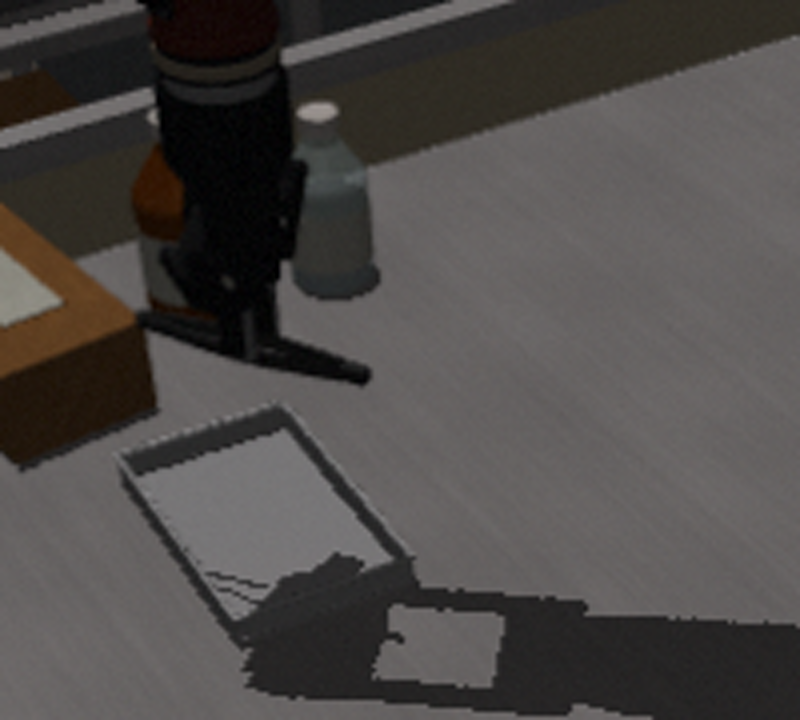

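```bash
python3 -m inch '[[0,0.3,0,0.1,0,-0.1,0],[0,0.6,0,0.195,0,-0.244,0],[0,1,0,0.195,0,-0.244,0],[0,1,0,0.195,0,-0.244,0],[0,1,0,0.195,0,-0.244,0]]';python3 -m inch '[[0,0.21,0,0,0.05,0,0],[0,0.21,0,0,0.15,0,0],[0,0.21,0,0,0.25,0,0],[0,0.21,0,0,0.35,0,0]]';python3 go.py .512 -.401 .04 -2.2
```

```text
clock: 32.75
ee_pos: [0.5101, -0.3966, 0.1881]
tcp_rot: [-1.236, 1.15, -1.159]
contact_force: [-0.3, 0.6, -0.5]
finger_gap: 0.0193
clock: 33.15
ee_pos: [0.5107, -0.395, 0.1175]
tcp_rot: [-1.188, 1.226, -1.233]
contact_force: [0.2, -0.4, -0.5]
finger_gap: 0.0197
clock 33.15 pos [ 0.5107 -0.395   0.1175] psi -1.7 q [-0.77  0.37  1.65  0.01  1.12 -0.74] gap 0.0197 F [ 0.2 -0.4 -0.5]
turn [-0.016  0.018 -0.005] shift [0.031 0.387 0.005]
```

```bash
python3 -m inch '[[-0.01,0.02,0,0.031,0.1,0.005,0],[-0.01,0.02,0,0.031,0.2,0.005,0],[-0.01,0.02,0,0.031,0.3,0.005,0],[-0.01,0.02,0,0.031,0.38,0.005,0],[-0.01,0.02,0,0.031,0.38,0.005,0]]';python3 go.py .512 -.401 .0064 -2.2
python3 - <<'E'
from draw import *
for n in('scene','top'):
    snap(n,n+'25');im=cv2.imread(f'pics/{n}25.png')
    cv2.imwrite(f'pics/z25{n}.png',zoom(im,150,70,100,100,6) if n=='scene' else zoom(im,370,160,110,80,6))
E
```

```text
clock: 33.65
ee_pos: [0.5101, -0.3982, 0.0382]
tcp_rot: [-1.187, 1.242, -1.231]
contact_force: [0.2, -0.0, -0.4]
finger_gap: 0.0195
clock 33.65 pos [ 0.5101 -0.3982  0.0382] psi -2.2 q [-0.77  0.48  1.66  0.    1.   -0.74] gap 0.0195 F [ 0.2 -0.  -0.4]
turn [ 0.004  0.001 -0.014] shift [0.015 0.159 0.01 ]
```

View pics/z25scene.png

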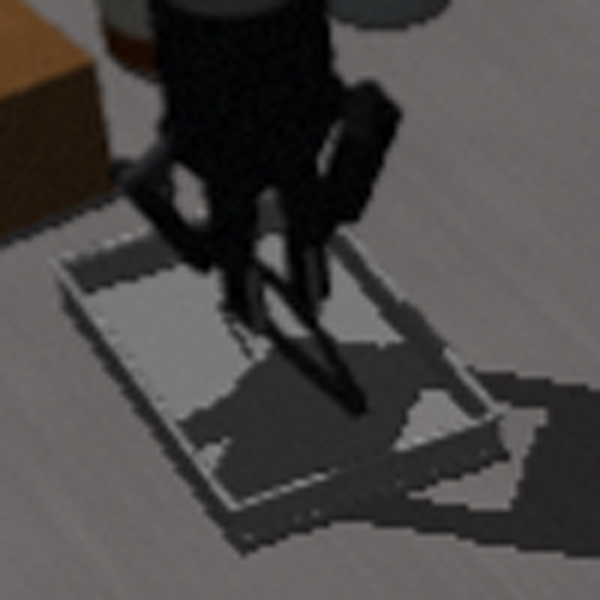

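View pics/z25top.png

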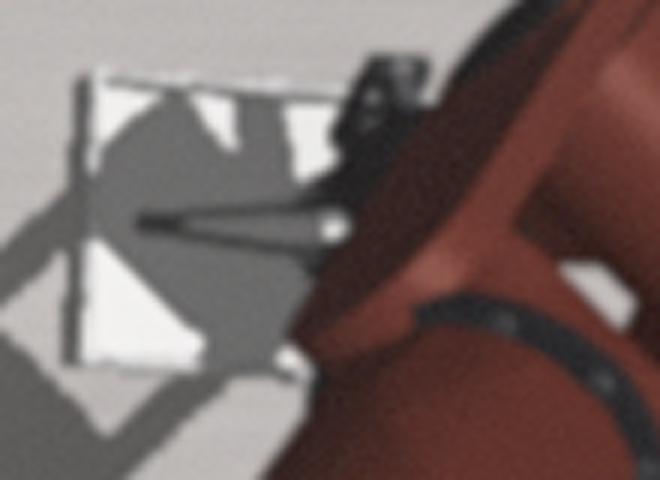

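```bash
python3 -m inch '[[0,0,0,0.015,0.06,0.01,0],[0,0,0,0.015,0.11,0.01,0],[0,0,0,0.015,0.14,0.01,0],[0,0,0,0.015,0.155,0.01,0],[0,0,0,0.015,0.165,0.01,0],[0,0,0,0.015,0.165,0.01,0]]';python3 go.py .512 -.401 .0064 -2.2
```

```text
clock: 34.35
ee_pos: [0.5139, -0.4033, 0.008]
tcp_rot: [-1.187, 1.238, -1.236]
contact_force: [-0.8, 0.3, -1.4]
finger_gap: 0.0195
clock 34.35 pos [ 0.5139 -0.4033  0.008 ] psi -2.2 q [-0.77  0.53  1.66  0.    0.95 -0.74] gap 0.0195 F [-0.8  0.3 -1.4]
turn [-0.004 -0.    -0.006] shift [-0.011  0.008 -0.01 ]
```

```bash
python3 -m inch '[[0,0,0,0,0.006,0,0],[0,0,0,0,0.012,0,0],[0,0,0,0,0.014,0,0],[0,0,0,0,0.014,0,0]]';python3 go.py .512 -.401 .0064 -2.2
```

```text
clock: 34.75
ee_pos: [0.5142, -0.4036, 0.0065]
tcp_rot: [-1.187, 1.237, -1.237]
contact_force: [-2.0, 1.3, 4.7]
finger_gap: 0.0195
clock 34.75 pos [ 0.5142 -0.4036  0.0065] psi -2.2 q [-0.77  0.54  1.66  0.    0.95 -0.74] gap 0.0195 F [-2.   1.3  4.7]
turn [-0.005 -0.    -0.006] shift [-0.013  0.    -0.011]
```

```bash
python3 -m inch '[[0,0,0,0,0,0,0.35],[0,0,0,0,0,0,0.5],[0,0,0,0,0,0,0.5],[0,0,0,0,-0.2,0,0.5],[0,0,0,0,-0.45,0,0.5],[0,0,0,0,-0.7,0,0.5],[0,0,0,0,-0.95,0,0.5],[0,0,0,0,-1,0,0.5]]';python3 -m inch '[[0,0,0,0.3,0,-0.3,0.5],[0,0,0,0.6,0,-0.6,0.5],[0,0,0,0.9,0,-0.9,0.5],[0,0,0,0.9,0,-0.9,0.5],[0,0,0,0.9,0,-0.9,0.5],[0,0,0,0.9,0,-0.9,0.5]]'
python3 - <<'E'
from draw import *
for n in('scene','top'):
    snap(n,n+'26');im=cv2.imread(f'pics/{n}26.png')
    if n=='top': cv2.imwrite('pics/z26a.png',zoom(im,330,150,150,100,5));cv2.imwrite('pics/z26b.png',zoom(im,75,100,260,150,3))
    else: cv2.imwrite('pics/z26s.png',zoom(im,140,80,170,220,3))
E
```

```text
clock: 35.55
ee_pos: [0.5171, -0.4074, 0.2155]
tcp_rot: [-1.186, 1.224, -1.249]
contact_force: [0.5, 0.1, 1.2]
finger_gap: 0.0428
clock: 36.15
ee_pos: [0.3252, -0.5841, 0.2135]
tcp_rot: [-1.186, 1.23, -1.254]
contact_force: [0.6, -0.6, 0.7]
finger_gap: 0.0428
```

View pics/z26a.png

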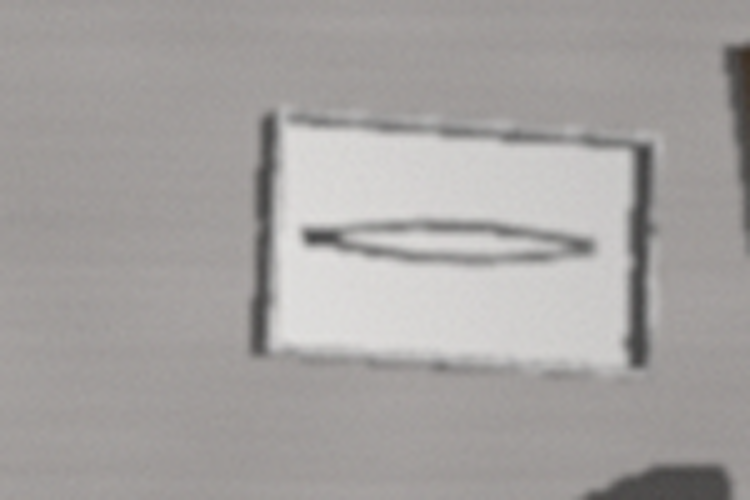

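View pics/z26b.png

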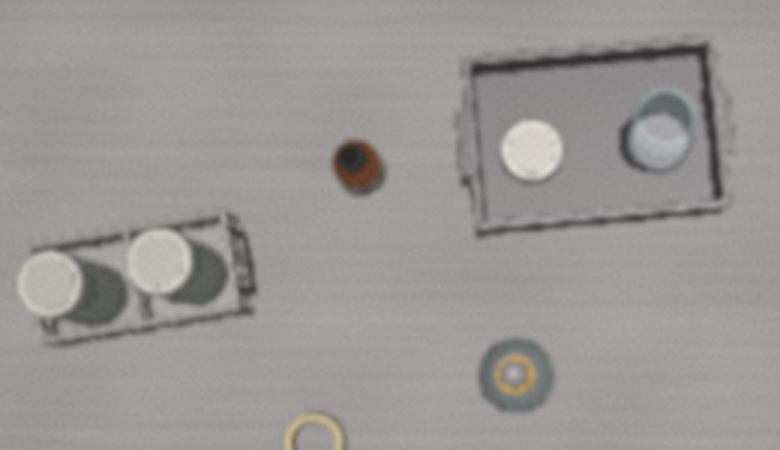

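View pics/scene26.png

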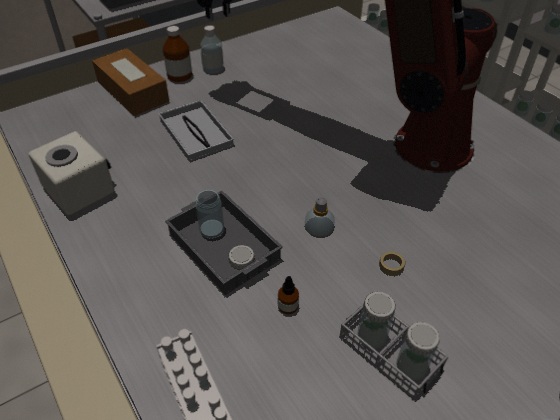

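Run:
```python
from h import *
def loc(P,x,y,yaw): c,s=np.cos(yaw),np.sin(yaw); d=P[:2]-[x,y]; return np.round([c*d[0]+s*d[1],-s*d[0]+c*d[1]],4)
a=np.radians(10.9)
d=np.load('pics/top26.npy')
for u,v in((91.7,194.7),(128.3,187.3)): print(onz('top',u,v,.113).round(4),loc(onz('top',u,v,.113),.5135,.403,a),dep('top',u,v,d[int(round(v)),int(round(u))])[2].round(4))
for k,(u,v) in {'lid':(252.3,150)}.items(): print(k,loc(onz('top',u,v,.022),.6434,.0003,np.radians(6.1)),dep('top',u,v,d[150,252])[2])
# forceps ends z26a scale5 origin 330,150
e=[onz('top',330+x/5,150+y/5,.013) for x,y in((303,237),(596,246))]; print('forceps',loc((e[0]+e[1])/2,.5108,-.4028,np.radians(-2.2)),np.linalg.norm(e[0]-e[1]))
```

```text
[0.5016 0.449  0.113 ] [-0.003   0.0474] 0.1163
[0.521  0.3582 0.113 ] [-0.0011 -0.0454] 0.1124
lid [-0.0003  0.057 ] 0.019599682163828902
forceps [ 0.0017 -0.0003] 0.16373390265450297
```

Every placement is inside its limits, so I'm handing in.

```bash
python3 -c "
from workcell import *
print(sign_off())"
```

```text
the job is handed in; nothing more can be done
None
```

All five items are placed and the job is handed in. The clock read about 36 s of the 128 s allowed, and no verdict was reported.

Last checks, from the final top and scene pictures:

| Item | Where it is | Measured position in its container (x, y) |
|---|---|---|
| First closed jar | Carrier bay, upright | -3, +47 mm |
| Second closed jar | Other carrier bay, upright | -1, -45 mm |
| Loose lid | Wash-up tray, flat, top up | 0, +57 mm |
| Empty jar | Wash-up tray, upright beside the lid | Not measured; set down aiming at y = -55 mm |
| Forceps | Instrument tray, flat | +2, 0 mm |

- **Set-downs:** I lowered each item until the wrist felt light contact of about 5–9 N before opening the fingers, and nothing was dropped.
- **Left in place:** The arm never went near the dropper bottle or spirit lamp at low height. Both look unmoved in the pictures, but I did not measure them again.
- **Disagreement:** The two cameras disagreed by about 5 mm on object positions. I used the top view with a 1–2 mm correction, and every measured placement sits well inside its limits.

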